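# Start the hinge clamp's lag screw square with a socket driver

### The job

Start the square-head lag screw that stands leaning in the hinge clamp of the screen press: take the socket driver that fits its head from the rack, feel the socket all the way down over the head and stand the screw upright before you turn it. Then, keeping it upright, turn it clockwise by at least an eighth of a turn, without forcing it, and hang the driver back in the free hole of the rack. Leave everything else where it is.

Things in the scene. Friction and masses are not known exactly. Their poses are not given: they have to be found in the camera images.
- driver_grip (a point): Centre of the handle of the large socket driver, the only one that fits. It hangs upright in a hole of the rack; z up. Handle: black, 30 mm square, its flats facing +-x and +-y of this frame, reaching 38 mm below and 42 mm above this point. Below it: flange 50 mm across, underside 44 mm below this point; 34 mm ferrule, 8 mm long; 13 mm shaft; socket. About 0.24 kg: grip two flats firmly
- driver_mouth (a point): Centre of the mouth of that driver's square socket, 102 mm straight below driver_grip; z up the shaft. 18.5 mm square inside, 10 mm deep, 24.5 mm square outside (35 mm over corners); its flats are parallel to the handle's
- driver_mid_grip (a point): Centre of the handle of a smaller socket driver in another hole of the rack (handle 24 mm square, its end 66 mm above the rack; socket round, 19 mm outside); not to be moved
- driver_small_grip (a point): Centre of the handle of the smallest socket driver in the third hole (handle 24 mm square, its end 66 mm above the rack; socket round, 13 mm outside); not to be moved
- rack_hole0 (a point): Mouth of a hole of the fixed wooden rack, on its top, 80 mm above the table. z up; y along the row of three holes, 80 mm apart. The hole is 38 mm square, through a shelf 8 mm thick, with 72 mm of free height below. Rack 275 by 85 mm
- rack_hole1 (a point): The middle hole of the rack, like rack_hole0
- rack_hole2 (a point): The third hole of the rack, like rack_hole0
- pilot_hole (a point): Foot of the leaning screw: its pilot hole in the top of the plywood press base, 18 mm above the table, under the 6 mm steel foot of the hinge clamp; z up, square to the base. The clamp's hinge and jaw, 53 mm high (star knobs 74 mm), begin 36 mm towards +x of this frame; its other screw, already home, is 60 mm towards -y. Base and clamp are fixed
- screw_head (a point): Centre of the crown of the leaning screw's head (17 mm square, 7 mm high, round 2.5 mm crown above, 17 down to 13 mm across), 54.5 mm from pilot_hole; pivots about it stiffly (0.2 N m), stays put; z along the screw, 8 to 14 degrees off upright at first. Its flats stand askew to x and y by an unmeasured angle. Socket fully seated: mouth 10 mm below this point; resting on the corners: 2.5 mm
- lag_screw (a joint): How far the screw has been turned, rad, clockwise seen from above; 0 at the start. It turns against about 0.1 N m of friction and feeds in 5 mm a turn. The socket drops on only within about 5 degrees of the flats (turn it slowly on the head, pressing lightly) and then has that play either way
- spare_screw_center (a point): Middle of a spare lag screw, 76 mm long, lying on the press base; not to be moved
- ink_jar: Ink jar, 84 mm across and 100 mm high; origin under its middle; not to be moved
- tape_roll: Roll of tape, 104 mm across and 48 mm high; origin under its middle; not to be moved
- spatula: Ink spatula, 270 mm long, lying on the table, wooden handle towards -x; origin under its middle; not to be moved

How it is judged:
By the outcome, as a careful person would: the job done as asked, in the order asked, and still so for the second after the job is handed in, with the robot touching nothing.
It also fails if it takes over 67 s, if anything falls off the work surface, if the arm or the gripper's body presses on something with over 40 N, if the wrist force passes 120 N, or if a joint passes its speed limit or range.

### The arm

A 6-joint arm with a two-finger parallel gripper is mounted at the origin on the work surface. World frame = base frame: x ahead of the robot, y to its left, z up, the work surface at z = 0. Lengths are in m, angles in rad, forces in N, time in s.
With the tool pointing down it reaches from about 0.375 to 0.925 m from the base axis. Payload 5.7 kg.
Tool frame: the origin (TCP) lies midway between the tips of the shut fingers; the grasp point (between the pads) lies 19 mm behind it (bot.hold_point_z is the distance from the TCP to the grasp point, in m); y points along the fingers, x is the direction in which the jaws open and shut, and the axes are right-handed (so a half turn about y gives the same grasp; the last joint's range is limited). The gripper opens to 88 mm and grips with 3 to 60 N. Pads are 20 mm wide; open, the fingers measure 115 mm over their backs; the gripper's body (75 mm by 178 mm) begins 61 mm behind the grasp point.
Start: joints at [0.987, 0.359, 1.51, -0, 1.272, -0.115], TCP at [0.271, 0.535, 0.223] pointing down, gripper open.
Joint ranges: [-2.97, 2.97], [-1.01, 2.36], [0.21, 2.38], [-0.96, 4.11], [0.2, 2.71], [-2.98, 2.98]. Speed limits (rad/s): [2.39, 2.39, 3.14, 3.14, 3.14, 3.14].

### API

Orientations are given as a unit quaternion [x, y, z, w].
In Python, from workcell import sensors, imaging, bot gives the robot as it stands.
- The arm moves only by the tool carry_out, never from a script. Its arguments are lists of equal length, an entry for each row: "xyz": the shift along the world's x, y, z in m, a list of three; "rot": the turn, a rotation vector about the world's x, y, z in degrees, a list of three; "grip": the finger opening in m, from 0 to 0.0878. A call has 1 to 12 rows; each row shifts and turns the pose as measured when the row begins; what a row does not reach is not made up. A row lasts 1/12 s, in which the tool goes at most 41.7 mm and 7.16 degrees, less where a joint would pass 70% of its speed; a pose out of reach is approached as far as the arm can. A call with a gripper value outside its range is refused whole. The fingers move at their own pace and stop on an object; the grip force is fixed at half the most. Time passes only in rows, so rows that do not move let the fingers close. It gives the time, the measured TCP pose, the force and the opening at its end, in the units of the state.
- sensors.state(): the state, without advancing time (a new reading comes with each control period).
- imaging.capture(name): name is "scene" or "side" or "wrist"; returns (picture, depth): 420x560x3 uint8, blue, green, red; 420x560 float32, m along the optical axis (not along the pixel's ray), 0 where there is no reading.
- imaging.camera_params(name): a dict with "fovy" (degrees; the focal length in pixels is half the picture's height over the tangent of half this angle, whatever the lens; pixels are square), "cx", "cy" (the principal point, pixels), "dist_coeffs" ([k1, k2, p1, p2, k3] as OpenCV has them; the pictures are not rectified), "world_to_cam" (4x4, takes a point from world to camera coordinates). Camera axes: x right, y up, looking along -z (the intrinsics and any distortion apply to the point x, -y, -z); pixel columns grow to the right and rows downward; lengths in m; the calibration is good to about 2 mm. A picture is of the moment at which its call begins: read the wrist's pose just before it. camera_params takes no time and is no camera call; for the wrist camera it gives the pose at the moment of the call.
- bot.job_done(): hands the job in, once; it reports no verdict.
The state is a dict: "time_s": time; "qpos": joint angles; "joint_velocities": joint speeds; "tau": joint torques, N m; "tcp_pos": TCP position; "tcp_rot": TCP orientation; "force": force on the tool from outside, world axes, zero at the start; "wrist_torque": the same for the moment, N m; "width": finger opening in m.
Only numpy, scipy, OpenCV 4.12 (cv2) and the standard library are available. Lean on these libraries where they do the work, as an engineer would, in place of code of your own. Each camera call takes 0.05 s, during which the arm holds its last target.

## Working session

There is one attempt and no reset: what is moved stays moved. The work goes in short steps, Python scripts to look and compute and a tool call to move; the robot and the scene stay as the last step left them, time stands still between calls to the robot, and variables do not carry over. Pictures are saved under pics/ and viewed, and the job is handed in when it is done.

Besides the shell and the picture viewer there is one more tool, called after "Emit:" as a command line: name --argument value ..., lists and objects as JSON in quotes. carry_out: Moves the arm, as the interface text tells. Its arguments: {"type":"object","properties":{"xyz":{"type":"array"},"rot":{"type":"array"},"grip":{"type":"array"}},"required":["xyz","rot","grip"]}

```bash
ls; mkdir -p pics; cat > h.py <<'E'
import numpy as np,cv2,pickle
from workcell import sensors, imaging, bot
def grab(n,f=None):
    P=imaging.camera_params(n); im,d=imaging.capture(n)
    if f: cv2.imwrite('pics/%s.png'%f,im); pickle.dump((P,im,d),open('pics/%s.pkl'%f,'wb'))
    return P,im,d
def load(f): return pickle.load(open('pics/%s.pkl'%f,'rb'))
def K(P):
    f=210/np.tan(np.radians(P['fovy'])/2); return np.array([[f,0,P['cx']],[0,f,P['cy']],[0,0,1.]])
def ray(P,uv):
    u=cv2.undistortPoints(np.array(uv,float).reshape(-1,1,2),K(P),np.array(P['dist_coeffs'],float)).reshape(-1,2)
    d=np.c_[u[:,0],-u[:,1],-np.ones(len(u))]
    T=np.linalg.inv(np.array(P['world_to_cam'])); return T[:3,3],d@T[:3,:3].T
def plane(P,uv,z):
    o,d=ray(P,uv); return o+d*((z-o[2])/d[:,2])[:,None]
def dep(P,D,uv):
    o,d=ray(P,uv); uv=np.array(uv).reshape(-1,2).astype(int)
    return o+d*D[uv[:,1],uv[:,0]][:,None]
def proj(P,X):
    X=np.array(X,float).reshape(-1,3);W=np.array(P['world_to_cam']); c=X@W[:3,:3].T+W[:3,3]
    c=c*[1,-1,-1]
    return cv2.projectPoints(c,np.zeros(3),np.zeros(3),K(P),np.array(P['dist_coeffs'],float))[0].reshape(-1,2)
def tri(P1,a,P2,b):
    o1,d1=ray(P1,a);o2,d2=ray(P2,b);d1=d1[0];d2=d2[0]
    s=np.linalg.lstsq(np.c_[d1,-d2],o2-o1,rcond=None)[0]
    p,q=o1+s[0]*d1,o2+s[1]*d2; return (p+q)/2,np.linalg.norm(p-q)
E
python3 - <<'E'
from h import *
for n in ['scene','side','wrist']:
    P,im,d=grab(n,n+'0'); T=np.linalg.inv(P['world_to_cam']); print(n,P['fovy'],P['dist_coeffs'],T[:3,3].round(3),(-T[:3,2]).round(2),(d>0).mean())
print(sensors.state())
E
```

```text
pics
scene 56.51764009724933 [-0.0735027  0.         0.         0.         0.       ] [ 1.241 -0.726  0.703] [-0.57  0.58 -0.58] 0.9549362244897959
side 54.06205729013892 [-0.03627043  0.          0.          0.          0.        ] [0.593 0.843 0.651] [ 0.03 -0.88 -0.48] 0.9958248299319727
wrist 65.57912349911254 [0.01866866 0.         0.         0.         0.        ] [0.21  0.566 0.384] [ 0.22 -0.11 -0.97] 0.9960034013605442
{'time_s': 0.15, 'qpos': array([ 9.86893429e-01,  3.59390644e-01,  1.51117741e+00,  1.11211300e-05,
        1.27252717e+00, -1.15088639e-01]), 'joint_velocities': array([ 0.00115086, -0.00240038, -0.00317844,  0.0001258 ,  0.00073   ,
        0.00095509]), 'tau': array([ 1.25349867e-03, -5.15750170e+01, -2.71011615e+01,  6.74865372e-02,
        3.05266224e-02, -9.61109754e-05]), 'tcp_pos': array([0.27079289, 0.53480796, 0.22197473]), 'tcp_rot': array([ 0.60268063,  0.36970868, -0.37067498, -0.60223883]), 'force': array([ 0.0473115 , -0.52050899, -0.20810011]), 'wrist_torque': array([ 0.02750357, -0.01921472,  0.00756229]), 'width': 0.08769405036881167}
```

View pics/scene0.png

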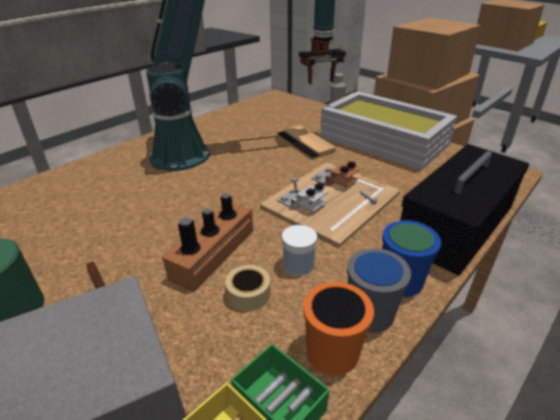

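View pics/side0.png

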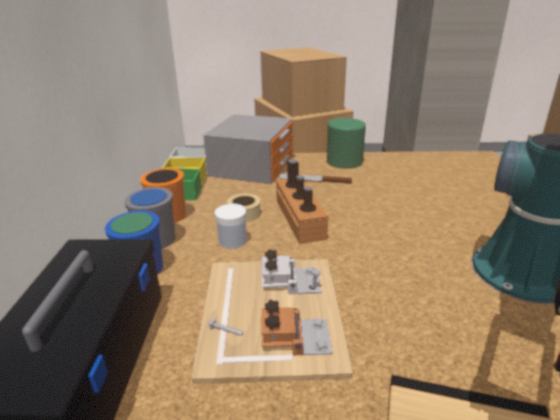

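View pics/wrist0.png

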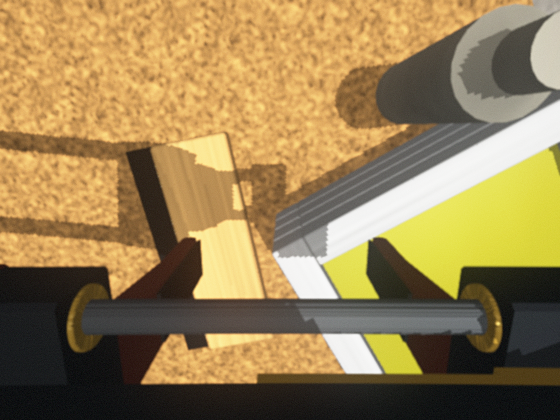

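The scene view shows the rack at (210,240), with the large driver at about (188,237). The press base is at (330,200). The side view shows two clamps, a grey one at (280,270) and an orange one at (285,325). I'll zoom in on both.

```bash
python3 - <<'E'
from h import *
a=load('scene0')[1];b=load('side0')[1]
cv2.imwrite('pics/z1.png',cv2.resize(a[150:240,255:405],None,fx=5,fy=5,interpolation=2))
cv2.imwrite('pics/z2.png',cv2.resize(b[240:370,200:345],None,fx=4.5,fy=4.5,interpolation=2))
cv2.imwrite('pics/z3.png',np.hstack([cv2.resize(a[180:290,155:265],None,fx=3.6,fy=3.6,interpolation=2),cv2.resize(b[150:260,245:355],None,fx=3.6,fy=3.6,interpolation=2)]))
P,im,D=load('scene0')
for uv in [(188,222),(208,212),(227,198),(187,237),(295,187),(322,183)]: print(uv,dep(P,D,[uv]).round(3))
P,im,D=load('side0')
for uv in [(293,165),(299,181),(308,192),(317,275),(320,325)]: print(uv,dep(P,D,[uv]).round(3))
E
```

```text
(188, 222) [[ 0.589 -0.352  0.167]]
(208, 212) [[ 0.566 -0.279  0.146]]
(227, 198) [[ 0.546 -0.201  0.141]]
(187, 237) [[ 0.592 -0.364  0.131]]
(295, 187) [[0.534 0.085 0.04 ]]
(322, 183) [[0.634 0.093 0.093]]
(293, 165) [[ 0.576 -0.335  0.157]]
(299, 181) [[ 0.559 -0.266  0.134]]
(308, 192) [[ 0.537 -0.186  0.138]]
(317, 275) [[0.528 0.093 0.065]]
(320, 325) [[0.529 0.218 0.034]]
```

View pics/z1.png

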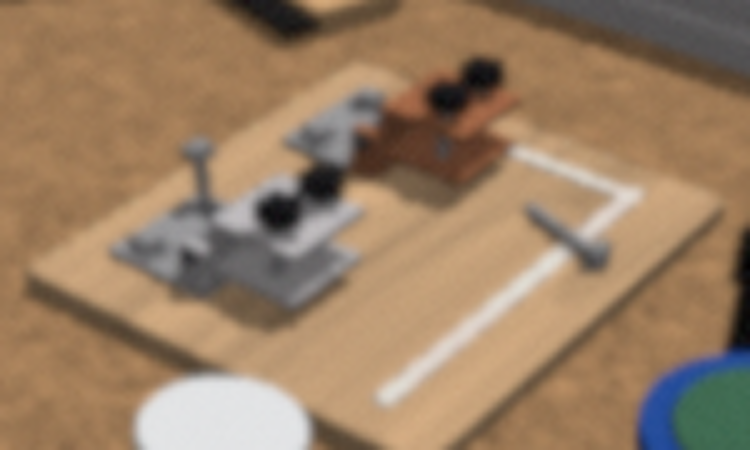

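View pics/z2.png

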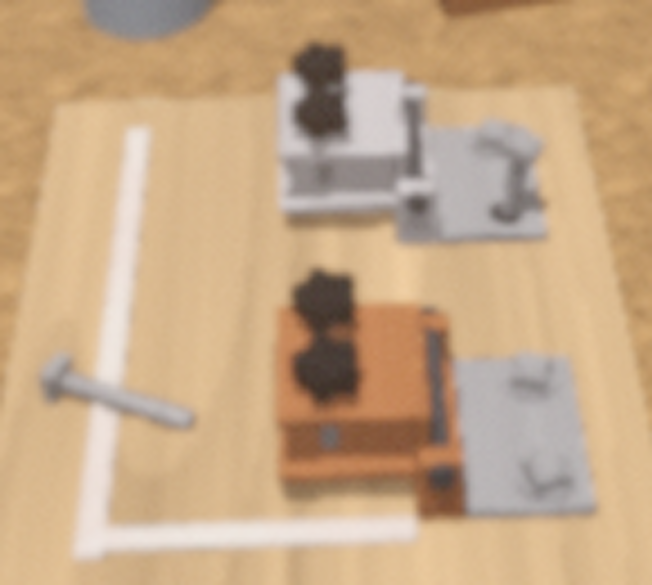

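View pics/z3.png

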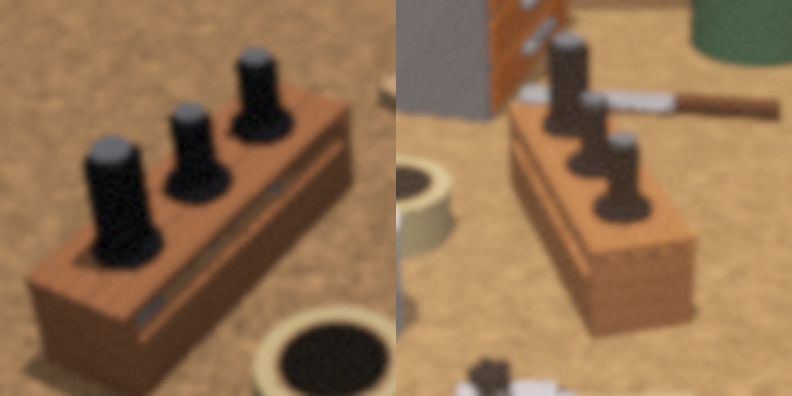

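```bash
python3 - <<'E'
from h import *
from scipy.spatial.transform import Rotation as R
s=sensors.state(); M=R.from_quat(s['tcp_rot']).as_matrix(); print(M.round(3))
P=load('wrist0')[0]; T=np.linalg.inv(P['world_to_cam']); print('cam in tool',(M.T@(T[:3,3]-s['tcp_pos'])).round(4)); print((M.T@T[:3,:3]).round(3))
E
```

```text
[[ 0.452 -0.001 -0.892]
 [ 0.892 -0.001  0.452]
 [-0.001 -1.     0.   ]]
cam in tool [-1.000e-04 -1.617e-01  6.880e-02]
[[ 1.     0.001  0.   ]
 [ 0.     0.25  -0.968]
 [-0.001  0.968  0.25 ]]
```

Emit:
carry_out --xyz '[[0.01,-0.018,0.0],[0.02,-0.035,0.0],[0.02,-0.035,0.0],[0.02,-0.035,0.0],[0.02,-0.035,0.0],[0.02,-0.035,0.0],[0.02,-0.035,0.0],[0.02,-0.035,0.0],[0.02,-0.035,0.0],[0.02,-0.035,0.0],[0.02,-0.035,0.0],[0.01,-0.02,0.0]]' --rot '[[0,0,-4],[0,0,-4],[0,0,-4],[0,0,-4],[0,0,-4],[0,0,-4],[0,0,-4],[0,0,-4],[0,0,-4],[0,0,-4],[0,0,-4],[0,0,-4]]' --grip '[0.085,0.085,0.085,0.085,0.085,0.085,0.085,0.085,0.085,0.085,0.085,0.085]'

```text
time_s: 1.15
tcp_pos: [0.4919, 0.1352, 0.2198]
tcp_rot: [-0.701, -0.083, 0.084, 0.703]
force: [-0.6, -0.3, 0.4]
width: 0.0851
```

```bash
cat >> h.py <<'E'
from scipy.spatial.transform import Rotation as R
def st():
    s=sensors.state(); M=R.from_quat(s['tcp_rot']).as_matrix()
    print('t',round(s['time_s'],2),'p',s['tcp_pos'].round(4),'th',round(float(np.degrees(np.arctan2(M[1,0],M[0,0]))),2),'down',M[:,1].round(4),'F',s['force'].round(2),'T',s['wrist_torque'].round(3),'w',round(s['width'],4),'q',s['qpos'].round(2)); return s,M
E
python3 - <<'E'
from h import *
st(); grab('wrist','w1')
E
```

```text
t 1.15 p [0.4919 0.1352 0.2198] th 13.58 down [-6.0e-04  1.9e-03 -1.0e+00] F [-0.59 -0.35  0.38] T [-0.036  0.009 -0.011] w 0.0851 q [ 0.13  0.23  1.7   0.    1.2  -0.11]
```

View pics/w1.png

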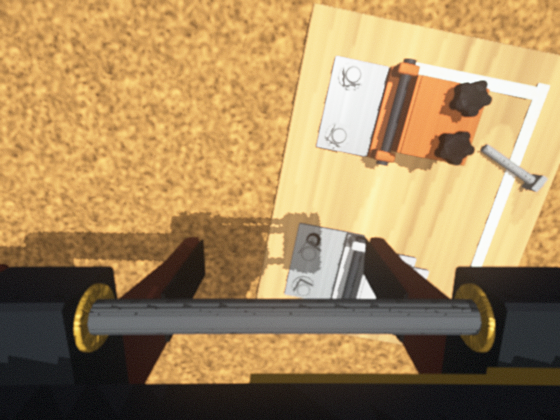

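The wrist view shows the leaning screw at about (310,245), partly shadowed, in the grey clamp. I'll move the camera directly over it.

Emit:
carry_out --xyz '[[0.0,-0.02,-0.008],[0.006,-0.03,-0.01],[0.006,-0.03,-0.01],[0.006,-0.025,-0.01],[0.002,-0.005,-0.005],[0,0,0]]' --rot '[[0,0,0],[0,0,0],[0,0,0],[0,0,0],[0,0,0],[0,0,0]]' --grip '[0.085,0.085,0.085,0.085,0.085,0.085]'

```text
time_s: 1.7
tcp_pos: [0.515, 0.0168, 0.1751]
tcp_rot: [-0.702, -0.081, 0.079, 0.703]
force: [-0.2, -0.4, 0.1]
width: 0.0849
```

```bash
python3 - <<'E'
from h import *
st(); P,im,D=grab('wrist','w2')
cv2.imwrite('pics/w2z.png',cv2.resize(im[20:270,180:430],None,fx=2.4,fy=2.4,interpolation=2))
E
```

```text
t 1.7 p [0.515  0.0168 0.1751] th 13.02 down [ 0.0018  0.0015 -1.    ] F [-0.18 -0.41  0.1 ] T [-0.031  0.015 -0.028] w 0.0849 q [-0.1   0.29  1.75  0.    1.1  -0.33]
```

View pics/w2z.png

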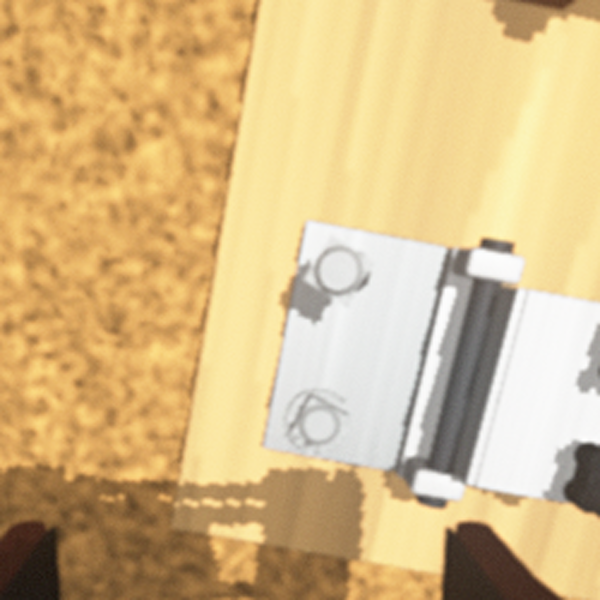

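```bash
python3 - <<'E'
from h import *
P,im,D=load('w2')
c=im[110:215,280:390]; g=c.astype(float).mean(2)
g=np.clip((g-170)/(255-170),0,1)**2*255
a=cv2.resize(g.astype(np.uint8),None,fx=5,fy=5,interpolation=2)
X=dep(P,D,[(u,v) for v in range(110,215) for u in range(280,390)])
z=X[:,2].reshape(105,110); 
b=cv2.resize(np.clip((z-0.0)/0.09,0,1)*255,None,fx=5,fy=5,interpolation=0).astype(np.uint8)
cv2.imwrite('pics/w2c.png',a);cv2.imwrite('pics/w2d.png',b)
m=(z>0.055)&(z<0.085);m[:,60:]=0; ys,xs=np.nonzero(m); print(m.sum(),xs.mean()+280,ys.mean()+110); q=X.reshape(105,110,3)[m]; print(q.mean(0),q[:,2].max(),q[:,2].min())
print(np.median(z[55:60,20:40]))
E
```

```text
470 321.2617021276596 132.35531914893616
[0.52916248 0.08492194 0.0703792 ] 0.07381028814424345 0.0659915943745013
0.023811133306490123
```

View pics/w2c.png

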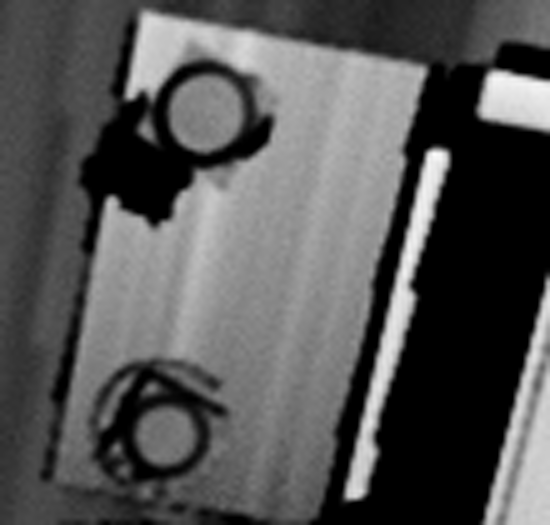

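View pics/w2d.png

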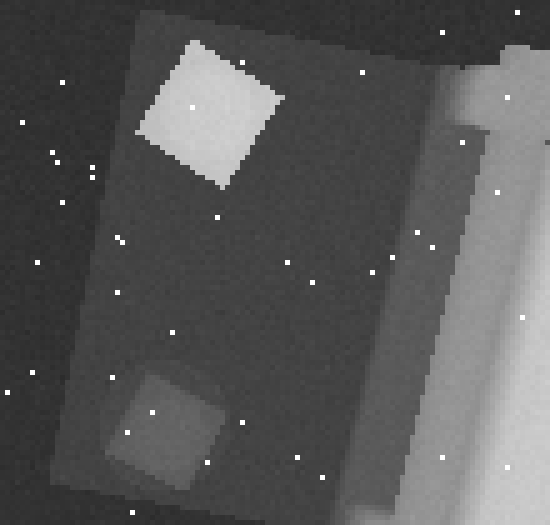

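```bash
python3 - <<'E'
from h import *
P,im,D=load('w2')
u0,v0,W,H=270,100,170,125
uv=np.array([(u,v) for v in range(v0,v0+H) for u in range(u0,u0+W)])
X=dep(P,D,uv).reshape(H,W,3); z=X[...,2]
def comp(m,seed):
    n,l=cv2.connectedComponents(cv2.morphologyEx(m.astype(np.uint8),cv2.MORPH_OPEN,np.ones((3,3)))); return l==l[seed[1]-v0,seed[0]-u0]
def ana(m,name):
    q=X[m]; c=np.median(q,0)
    r=cv2.minAreaRect(np.argwhere(m)[:,::-1].astype(np.float32)+[u0,v0]); bx=cv2.boxPoints(r)
    B=plane(P,bx,np.median(q[:,2]))
    e=[B[(i+1)%4]-B[i] for i in range(4)]
    print(name,'rect',r,'centroid',q.mean(0).round(4),'corner mean',B.mean(0).round(4)); print(' edges mm',[(round(np.linalg.norm(x)*1e3,1),round(float(np.degrees(np.arctan2(x[1],x[0]))),1)) for x in e])
    A=np.c_[q[:,:2]-q[:,:2].mean(0),np.ones(len(q))]; s=np.linalg.lstsq(A,q[:,2],rcond=None)[0]; print(' slopes',s, 'res',(A@s-q[:,2]).std())
    return q
h=comp((z>0.055)&(z<0.085)&(X[...,0]<0.56),(321,132)); q=ana(h,'head')
s=comp((z>0.028)&(z<0.045)&(X[...,0]<0.555),(313,196)); ana(s,'home')
f=(z>0.020)&(z<0.0275)&(X[...,0]<0.56)&(X[...,0]>.49); f=cv2.morphologyEx(f.astype(np.uint8),cv2.MORPH_CLOSE,np.ones((5,5)))>0
f=comp(f|h|s,(330,160)); r=cv2.minAreaRect(np.argwhere(f)[:,::-1].astype(np.float32)+[u0,v0]); B=plane(P,cv2.boxPoints(r),0.024); print('foot',r,B.round(4))
for i in range(4):
    e=B[(i+1)%4]-B[i]; print(np.linalg.norm(e)*1e3,np.degrees(np.arctan2(e[1],e[0])))
print('cam',np.linalg.inv(P['world_to_cam'])[:3,3])
# crown circle from gray image
g=im.mean(2)
E
```

```text
Traceback (most recent call last):
cv2.error: OpenCV(4.12.0) /io/opencv/modules/imgproc/src/convhull.cpp:143: error: (-215:Assertion failed) total >= 0 && (depth == CV_32F || depth == CV_32S) in function 'convexHull'
```

```bash
cat > ana.py <<'E'
from h import *
def run(name,u0,v0,W,H,seedh,seeds,seedf,xf=(0.49,0.56)):
    P,im,D=load(name)
    uv=np.array([(u,v) for v in range(v0,v0+H) for u in range(u0,u0+W)])
    X=dep(P,D,uv).reshape(H,W,3); z=X[...,2]
    def comp(m,seed):
        n,l=cv2.connectedComponents(cv2.morphologyEx(m.astype(np.uint8),cv2.MORPH_OPEN,np.ones((3,3)))); return l==l[seed[1]-v0,seed[0]-u0]
    def rect(m):
        return cv2.minAreaRect((np.argwhere(m)[:,::-1]+[u0,v0]).astype(np.float32))
    def ana(m,name):
        q=X[m]; r=rect(m); bx=cv2.boxPoints(r)
        B=plane(P,bx,np.median(q[:,2]))
        e=[B[(i+1)%4]-B[i] for i in range(4)]
        print(name,'rect',np.round(r[0],1),'centroid',q.mean(0).round(4),'corner mean',B.mean(0).round(4)); print(' edges mm',[(round(np.linalg.norm(x)*1e3,1),round(float(np.degrees(np.arctan2(x[1],x[0]))),1)) for x in e])
        A=np.c_[q[:,:2]-q[:,:2].mean(0),np.ones(len(q))]; s=np.linalg.lstsq(A,q[:,2],rcond=None)[0]; print(' slopes',s.round(3), 'res',(A@s-q[:,2]).std())
    h=comp((z>0.055)&(z<0.085)&(X[...,0]<xf[1]),seedh); ana(h,'head')
    s=comp((z>0.028)&(z<0.045)&(X[...,0]<xf[1]),seeds); ana(s,'home')
    f=(z>0.020)&(z<0.0275)&(X[...,0]<xf[1])&(X[...,0]>xf[0]); f=cv2.morphologyEx(f.astype(np.uint8),cv2.MORPH_CLOSE,np.ones((5,5)))>0
    f=comp(f|h|s,seedf); r=rect(f); B=plane(P,cv2.boxPoints(r),0.024); print('foot',B.round(4))
    for i in range(4):
        e=B[(i+1)%4]-B[i]; print(np.linalg.norm(e)*1e3,np.degrees(np.arctan2(e[1],e[0])))
    print('cam',np.linalg.inv(P['world_to_cam'])[:3,3])
E
python3 -c "
from ana import *
run('w2',270,100,170,125,(321,132),(313,196),(330,160))"
```

```text
head rect [321.2 132.4] centroid [0.5291 0.0849 0.0704] corner mean [0.5291 0.0848 0.0706]
 edges mm [(np.float64(16.8), 71.0), (np.float64(16.9), -17.6), (np.float64(16.9), -108.2), (np.float64(17.1), 161.9)]
 slopes [0.151 0.035 0.07 ] res 0.0013323684956599016
home rect [312.8 195.9] centroid [0.5405 0.0267 0.034 ] corner mean [0.5404 0.0267 0.0342]
 edges mm [(np.float64(17.0), 77.5), (np.float64(17.5), -13.7), (np.float64(17.2), -101.7), (np.float64(17.7), 166.0)]
 slopes [ 0.023 -0.041  0.034] res 0.0015201634861369978
foot [[0.5205 0.0097 0.024 ]
 [0.5175 0.1018 0.024 ]
 [0.5597 0.1032 0.024 ]
 [0.566  0.0105 0.024 ]]
92.18742555952782 91.86626000297194
42.29186502880433 1.8486934281235774
92.91741904415264 -86.11830675852245
45.56480364921324 -178.99573450788316
cam [0.49838857 0.08293288 0.33693435]
```

The depth image resolves the head as a clear square of about 17 mm. The lean is towards -x by about 9–10°, and the head centre is near (0.529, 0.085). I'll take one more view with the camera rotated to average out the bias.

Emit:
carry_out --xyz '[[0.01,0.0,0.0],[0.02,0.0,0],[0.02,0.0,0],[0.015,0,0],[0.005,0,0],[0,0,0]]' --rot '[[0,0,6],[0,0,7],[0,0,7],[0,0,7],[0,0,4],[0,0,0]]' --grip '[0.085,0.085,0.085,0.085,0.085,0.085]'

```text
time_s: 2.25
tcp_pos: [0.5849, 0.027, 0.1777]
tcp_rot: [-0.651, -0.274, 0.273, 0.654]
force: [-0.9, -0.6, 0.2]
width: 0.0849
```

```bash
python3 - <<'E'
from h import *
st(); P,im,D=grab('wrist','w3')
uv=proj(P,[[.529,.085,.072],[.5405,.0267,.034],[.55,.06,.024]]); print(uv)
c=uv.mean(0).astype(int); print(c)
E
python3 -c "
from ana import *
P,im,D=load('w3'); uv=proj(P,[[.529,.085,.071],[.5405,.0267,.034],[.55,.06,.024]]).astype(int); c=uv.min(0)-35
run('w3',int(c[0]),int(max(c[1],0)),170,150,uv[0],uv[1],uv[2])
cv2.imwrite('pics/w3z.png',cv2.resize(im[max(c[1],0):max(c[1],0)+150,c[0]:c[0]+170],None,fx=3.5,fy=3.5))
"
```

```text
t 2.25 p [0.5849 0.027  0.1777] th 45.47 down [-0.001   0.0038 -1.    ] F [-0.89 -0.63  0.23] T [-0.043  0.033  0.006] w 0.0849 q [-0.07  0.38  1.6   0.    1.17 -0.87]
[[286.7842154  110.41237429]
 [250.48047558 167.24557978]
 [282.94280368 148.53087919]]
[273 142]
head rect [287.1 111.2] centroid [0.5295 0.0849 0.0703] corner mean [0.5296 0.0848 0.0707]
 edges mm [(np.float64(17.4), 70.8), (np.float64(17.3), -16.4), (np.float64(17.6), -108.8), (np.float64(17.4), 162.7)]
 slopes [ 0.09  -0.002  0.07 ] res 0.0016652474094996646
home rect [249.7 167.3] centroid [0.5401 0.0262 0.0341] corner mean [0.54   0.0261 0.0343]
 edges mm [(np.float64(17.2), 75.8), (np.float64(16.9), -14.3), (np.float64(17.5), -103.8), (np.float64(17.0), 164.9)]
 slopes [ 0.005 -0.029  0.034] res 0.0014281411158674974
foot [[0.5147 0.0093 0.024 ]
 [0.5165 0.1008 0.024 ]
 [0.5596 0.1025 0.024 ]
 [0.56   0.0087 0.024 ]]
91.50368866932817 88.82898135897723
43.099170829146516 2.294087115426409
93.85975354519701 -89.74632380539981
45.354868028883416 179.1800382258512
cam [0.53575478 0.07433977 0.33969874]
```

View pics/w3z.png

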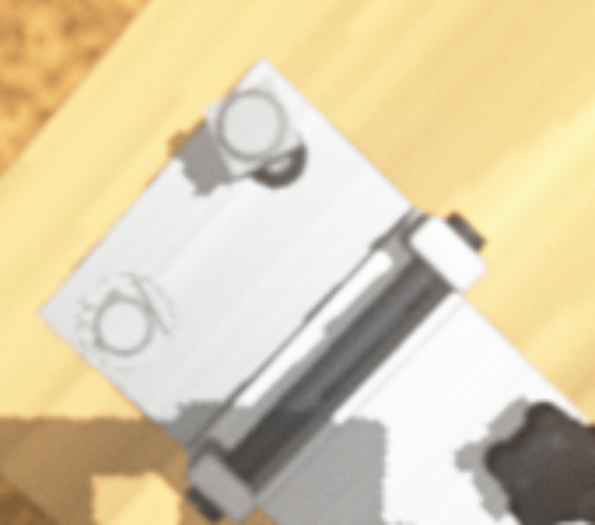

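```bash
python3 - <<'E'
from h import *
P,im,D=load('w3')
print('ring',plane(P,[(294.4,120.7)],.024).round(4))
for n in ['w1','w2','w3']:
    P,im,D=load(n)
    v,u=np.mgrid[0:270:1,0:560:1]; X=dep(P,D,np.c_[u.ravel(),v.ravel()]).reshape(270,560,3)
    m=((X[...,2]>0.012)&(X[...,2]<0.024)).astype(np.uint8)
    m=cv2.medianBlur(m,5)
    # left edge: first mask pixel in rows
    pts=[]
    for r in range(10,230,2):
        xs=np.nonzero(m[r])[0]
        if len(xs)>40 and xs[0]>5: pts.append((xs[0],r))
    if len(pts)<10: continue
    W=plane(P,pts,.018); W=W[(abs(W[:,0]-np.median(W[:,0]))<.03)]
    l=cv2.fitLine(W[:,:2].astype(np.float32),cv2.DIST_HUBER,0,.001,.001).ravel(); print(n,len(W),np.degrees(np.arctan2(l[1],l[0])),l)
E
```

```text
ring [[0.5393 0.0856 0.024 ]]
w1 109 -87.41529 [ 0.04509631 -0.99898267  0.4814997   0.20611899]
w2 110 -87.394066 [ 0.04546632 -0.99896586  0.48670077  0.0747893 ]
w3 92 -87.610016 [ 0.04170086 -0.99913013  0.4874199   0.06321172]
```

Emit:
carry_out --xyz '[[0.0,-0.015,0.01],[0.0,-0.035,0.015],[0.0,-0.038,0.015],[0.0,-0.038,0.015],[0,-0.038,0.015],[0,-0.038,0.015],[0,-0.039,0.01],[0,-0.039,0.0],[0,-0.039,0],[0,-0.035,0],[0,-0.018,0],[0,0,0]]' --rot '[[0,0,-3],[0,0,-3],[0,0,-4],[0,0,-4],[0,0,-4],[0,0,-4],[0,0,-4],[0,0,-4],[0,0,-1],[0,0,0],[0,0,0],[0,0,0]]' --grip '[0.085,0.085,0.085,0.085,0.085,0.085,0.085,0.085,0.085,0.085,0.085,0.085]'

```text
time_s: 3.3
tcp_pos: [0.5732, -0.3428, 0.281]
tcp_rot: [-0.699, -0.073, 0.072, 0.707]
force: [-0.1, 0.1, -0.2]
width: 0.0846
```

```bash
python3 - <<'E'
from h import *
st(); P,im,D=grab('wrist','d1')
v,u=np.mgrid[0:420,0:560]; X=dep(P,D,np.c_[u.ravel(),v.ravel()]).reshape(420,560,3)
z=X[...,2]
for lo,hi in [(.155,.175),(.138,.154),(.07,.1)]:
    m=((z>lo)&(z<hi)&(D>0)).astype(np.uint8); m[290:]=0
    m=cv2.morphologyEx(m,cv2.MORPH_OPEN,np.ones((3,3)))
    n,l,s,c=cv2.connectedComponentsWithStats(m)
    for i in range(1,n):
        if s[i,4]<150: continue
        r=cv2.minAreaRect(np.argwhere(l==i)[:,::-1].astype(np.float32)); q=X[l==i]; B=plane(P,cv2.boxPoints(r),np.median(q[:,2]))
        print(lo,s[i,4],c[i].round(),'z',np.median(q[:,2]).round(4),'ctr',B.mean(0).round(4),[(round(np.linalg.norm(B[(k+1)%4]-B[k])*1e3,1),round(float(np.degrees(np.arctan2(*(B[(k+1)%4]-B[k])[1::-1]))),1)) for k in range(2)])
E
```

```text
t 3.3 p [ 0.5732 -0.3428  0.281 ] th 11.74 down [ 0.      0.0112 -0.9999] F [-0.09  0.15 -0.22] T [-0.005  0.031 -0.003] w 0.0846 q [-0.65  0.42  1.27  0.01  1.46 -0.85]
0.155 1066 [287. 216.] z 0.1653 ctr [ 0.577  -0.3503  0.1653] [(np.float64(29.0), 26.0), (np.float64(30.3), -63.9)]
0.138 885 [277.  27.] z 0.1451 ctr [ 0.5368 -0.1994  0.1451] [(np.float64(23.6), 11.8), (np.float64(22.9), -78.0)]
0.138 727 [282. 126.] z 0.1452 ctr [ 0.5566 -0.2751  0.1452] [(np.float64(23.4), 87.6), (np.float64(24.1), -0.7)]
0.07 16314 [281. 118.] z 0.08 ctr [ 0.5575 -0.2829  0.08  ] [(np.float64(84.4), 14.0), (np.float64(259.3), -74.0)]
0.07 1298 [467.  52.] z 0.0887 ctr [ 0.7251 -0.1636  0.0887] [(np.float64(38.4), 19.6), (np.float64(81.9), -59.5)]
```

View pics/d1.png

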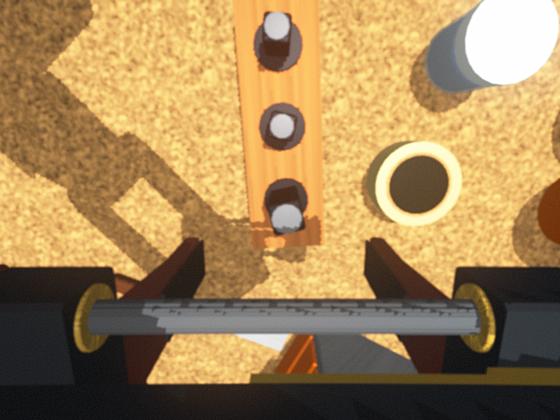

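Depth puts the large driver's handle top at (0.577, -0.350, 0.165), where 0.166 is expected. It measures 29–30 mm square with yaw 26°. The other two handles are 24 mm square with tops at 0.145, and the hole spacing is about 78 mm. All of these agree with the sizes given. Next I'll line up and descend.

Emit:
carry_out --xyz '[[0.001,-0.002,0],[0.001,-0.002,0],[0.001,-0.002,0],[0.001,-0.0015,0],[0,0,-0.01],[0,0,-0.03],[0,0,-0.03],[0,0,-0.02],[0,0,0]]' --rot '[[-0.6,0,3],[0,0,4],[0,0,4],[0,0,3],[0,0,0],[0,0,0],[0,0,0],[0,0,0],[0,0,0]]' --grip '[0.085,0.085,0.085,0.085,0.085,0.085,0.085,0.085,0.085]'

```text
time_s: 4.1
tcp_pos: [0.5777, -0.3245, 0.1879]
tcp_rot: [-0.684, -0.161, 0.161, 0.693]
force: [-0.7, 1.0, -0.3]
width: 0.0851
```

```bash
python3 - <<'E'
from h import *
st(); P,im,D=grab('wrist','d2')
v,u=np.mgrid[0:420,0:560]; X=dep(P,D,np.c_[u.ravel(),v.ravel()]).reshape(420,560,3)
z=X[...,2]
m=((z>.155)&(z<.175)&(D>0)).astype(np.uint8); m=cv2.morphologyEx(m,cv2.MORPH_OPEN,np.ones((3,3)))
n,l,s,c=cv2.connectedComponentsWithStats(m)
for i in range(1,n):
    if s[i,4]<150: continue
    r=cv2.minAreaRect(np.argwhere(l==i)[:,::-1].astype(np.float32)); q=X[l==i]; B=plane(P,cv2.boxPoints(r),np.median(q[:,2]))
    print(s[i,4],c[i].round(),'z',np.median(q[:,2]).round(4),'ctr',B.mean(0).round(4),[(round(np.linalg.norm(B[(k+1)%4]-B[k])*1e3,1),round(float(np.degrees(np.arctan2(*(B[(k+1)%4]-B[k])[1::-1]))),1)) for k in range(2)])
E
```

```text
t 4.1 p [ 0.5777 -0.3245  0.1879] th 26.36 down [-0.0025  0.012  -0.9999] F [-0.73  1.03 -0.29] T [-0.04   0.065  0.062] w 0.0851 q [-0.62  0.48  1.4   0.01  1.27 -1.08]
2127 [264. 275.] z 0.1653 ctr [ 0.5752 -0.3484  0.1653] [(np.float64(29.0), 26.2), (np.float64(29.3), -63.5)]
```

View pics/d2.png

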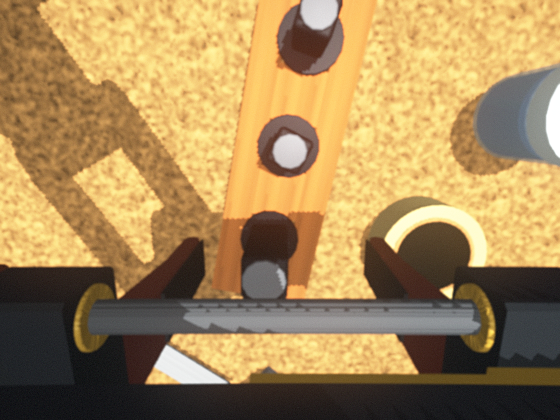

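Emit:
carry_out --xyz '[[0,-0.008,0],[-0.001,-0.01,0],[-0.001,-0.007,0],[0,0,0]]' --rot '[[-0.3,-0.1,0],[-0.4,0,0],[0,0,0],[0,0,0]]' --grip '[0.085,0.085,0.085,0.085]'

```text
time_s: 4.48
tcp_pos: [0.5782, -0.3501, 0.1937]
tcp_rot: [0.69, 0.163, -0.161, -0.686]
force: [0.3, -0.7, 0.4]
width: 0.0848
```

```bash
python3 - <<'E'
from h import *
st(); P,im,D=grab('wrist','d3')
E
```

```text
t 4.48 p [ 0.5782 -0.3501  0.1937] th 26.42 down [ 0.0042 -0.0046 -1.    ] F [ 0.33 -0.67  0.35] T [-0.041  0.053 -0.045] w 0.0848 q [-0.65  0.49  1.37 -0.    1.28 -1.11]
```

View pics/d3.png

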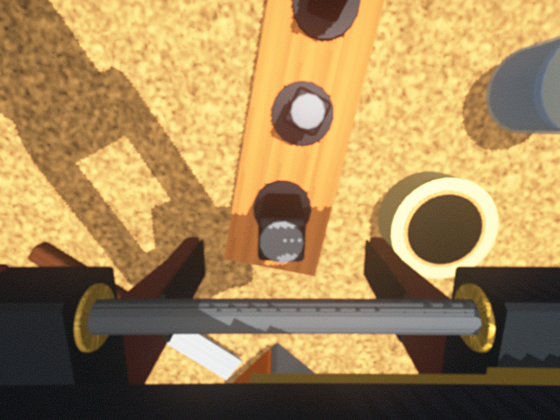

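Emit:
carry_out --xyz '[[-0.001,0,-0.01],[-0.001,0,-0.02],[0,0,-0.02],[0,0,-0.01],[0,0,0],[0,0,0]]' --rot '[[0.2,0.2,0],[0,0,0],[0,0,0],[0,0,0],[0,0,0],[0,0,0]]' --grip '[0.085,0.085,0.085,0.085,0.085,0.085]'

```text
time_s: 5.03
tcp_pos: [0.5778, -0.3525, 0.1343]
tcp_rot: [0.691, 0.162, -0.158, -0.687]
force: [0.3, -0.0, 0.0]
width: 0.0849
```

```bash
python3 - <<'E'
from h import *
st()
E
```

```text
t 5.03 p [ 0.5778 -0.3525  0.1343] th 26.21 down [ 0.007  -0.0042 -1.    ] F [ 0.26 -0.02  0.04] T [-0.091  0.04  -0.036] w 0.0849 q [-0.65  0.54  1.43  0.    1.16 -1.11]
```

Emit:
carry_out --xyz '[[-0.001,0.002,-0.01],[0,0,-0.011],[0,0,-0.006],[0,0,0]]' --rot '[[0.2,0.3,0],[0,0,0],[0,0,0],[0,0,0]]' --grip '[0.085,0.085,0.085,0.085]'

```text
time_s: 5.37
tcp_pos: [0.5779, -0.351, 0.1069]
tcp_rot: [0.69, 0.161, -0.159, -0.688]
force: [-0.2, -0.3, 0.2]
width: 0.0847
```

```bash
python3 - <<'E'
from h import *
st()
E
```

```text
t 5.37 p [ 0.5779 -0.351   0.1069] th 26.21 down [ 0.0039 -0.0023 -1.    ] F [-0.19 -0.3   0.15] T [-0.133  0.023  0.022] w 0.0847 q [-0.65  0.57  1.45  0.    1.11 -1.11]
```

Emit:
carry_out --xyz '[[-0.001,0.0005,0],[0,0,0],[0,0,0],[0,0,0],[0,0,0],[0,0,0],[0,0,0],[0,0,0]]' --rot '[[0.1,0.2,0],[0,0,0],[0,0,0],[0,0,0],[0,0,0],[0,0,0],[0,0,0],[0,0,0]]' --grip '[0.06,0.03,0.01,0.01,0.01,0.01,0.01,0.01]'

```text
time_s: 6.03
tcp_pos: [0.5778, -0.351, 0.1084]
tcp_rot: [0.689, 0.161, -0.16, -0.688]
force: [-0.1, -0.8, -0.5]
width: 0.0348
```

```bash
python3 - <<'E'
from h import *
st()
E
```

```text
t 6.03 p [ 0.5778 -0.351   0.1084] th 26.22 down [ 0.0021 -0.0018 -1.    ] F [-0.09 -0.83 -0.55] T [-0.048  0.058  0.02 ] w 0.0348 q [-0.65  0.57  1.45 -0.    1.12 -1.11]
```

Emit:
carry_out --xyz '[[0,0,0],[0,0,0],[0,0,0]]' --rot '[[0,0,0],[0,0,0],[0,0,0]]' --grip '[0.01,0.01,0.01]'

```text
time_s: 6.28
tcp_pos: [0.5777, -0.3511, 0.1085]
tcp_rot: [0.69, 0.161, -0.16, -0.688]
force: [-0.6, 0.6, -0.2]
width: 0.0297
```

```bash
python3 - <<'E'
from h import *
st()
E
```

```text
t 6.28 p [ 0.5777 -0.3511  0.1085] th 26.22 down [ 0.0021 -0.0021 -1.    ] F [-0.6   0.63 -0.25] T [-0.011  0.049 -0.004] w 0.0297 q [-0.65  0.57  1.45 -0.    1.12 -1.11]
```

Gripped at 29.7 mm with the pads flush on the flats. Now I'll lift in stages.

Emit:
carry_out --xyz '[[0,0,0.006],[0,0,0.01],[0,0,0.012],[0,0,0.01],[0,0,0]]' --rot '[[0,0,0],[0,0,0],[0,0,0],[0,0,0],[0,0,0]]' --grip '[0.01,0.01,0.01,0.01,0.01]'

```text
time_s: 6.7
tcp_pos: [0.5764, -0.35, 0.1487]
tcp_rot: [-0.688, -0.16, 0.161, 0.689]
force: [0.4, -0.2, -1.9]
width: 0.0299
```

```bash
python3 - <<'E'
from h import *
st()
E
```

```text
t 6.7 p [ 0.5764 -0.35    0.1487] th 26.22 down [-1.e-03  5.e-04 -1.e+00] F [ 0.44 -0.25 -1.85] T [-0.023 -0.048 -0.025] w 0.0299 q [-0.65  0.53  1.42 -0.    1.2  -1.11]
```

Emit:
carry_out --xyz '[[0.001,-0.001,0.008],[0,0,0.012],[0,0,0.016],[0,0,0.02],[0,0,0.025],[0,0,0.02],[0,0,0.01],[0,0,0]]' --rot '[[0,0,0],[0,0,0],[0,0,0],[0,0,0],[0,0,0],[0,0,0],[0,0,0],[0,0,0]]' --grip '[0.01,0.01,0.01,0.01,0.01,0.01,0.01,0.01]'

```text
time_s: 7.37
tcp_pos: [0.5766, -0.3505, 0.2705]
tcp_rot: [0.689, 0.16, -0.16, -0.689]
force: [-0.2, -0.1, -2.3]
width: 0.0299
```

```bash
python3 - <<'E'
from h import *
st(); a=grab('scene','s2')[1];b=grab('side','p2')[1]
cv2.imwrite('pics/z4.png',np.hstack([cv2.resize(a[120:290,120:290],(500,500),interpolation=2)[:, :390],cv2.resize(b[80:250,220:390],(500,500),interpolation=2)[:,:390]]))
E
```

```text
t 7.37 p [ 0.5766 -0.3505  0.2705] th 26.22 down [-1.e-04 -3.e-04 -1.e+00] F [-0.18 -0.13 -2.32] T [-0.069  0.046 -0.006] w 0.0299 q [-0.65  0.43  1.27 -0.    1.44 -1.11]
```

View pics/z4.png

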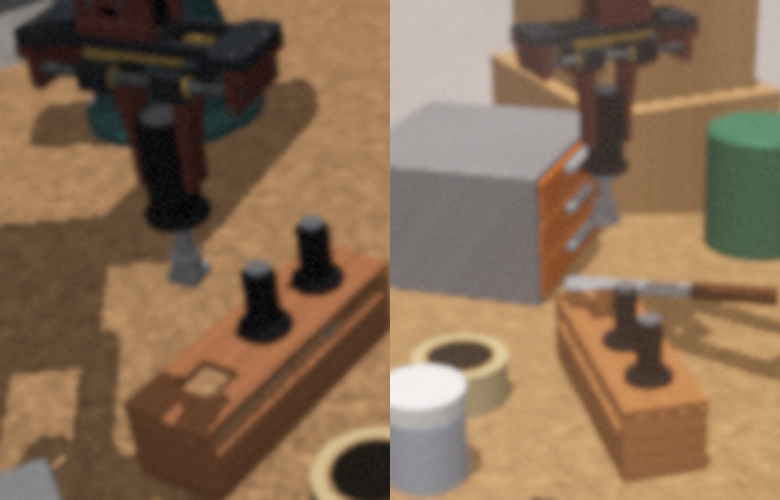

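Emit:
carry_out --xyz '[[-0.003,0.018,0],[-0.005,0.034,0],[-0.006,0.038,0],[-0.006,0.038,0],[-0.006,0.038,0],[-0.006,0.038,0],[-0.006,0.038,0],[-0.006,0.038,0],[-0.006,0.038,0],[-0.006,0.038,0],[-0.004,0.034,0],[-0.003,0.018,0]]' --rot '[[0,0,-2],[0,0,-4],[0,0,-4],[0,0,-4],[0,0,-4],[0,0,-4],[0,0,-4],[0,0,-4],[0,0,-4],[0,0,-4],[0,0,-4],[0,0,-2]]' --grip '[0.01,0.01,0.01,0.01,0.01,0.01,0.01,0.01,0.01,0.01,0.01,0.01]'

```text
time_s: 8.47
tcp_pos: [0.4949, 0.0715, 0.246]
tcp_rot: [-0.69, 0.137, -0.115, 0.701]
force: [-0.3, 0.1, -2.6]
width: 0.0299
```

```bash
cat >> h.py <<'E'
PIL=np.array([.538,.0862,.018]); L=.0545; MB=.0865
LEAN=(-.163,-.024); E_OFF=0.0015; YAW=-17.7
def target(lean,gap,yaw,e=None,pil=None):
    e=E_OFF if e is None else e; pil=PIL if pil is None else pil
    n=np.array([lean[0],lean[1],0]); n[2]=np.sqrt(1-n@n)
    a=np.radians(yaw); x=np.array([np.cos(a),np.sin(a),0]); x[2]=-(x@n)/n[2]; x/=np.linalg.norm(x)
    y=-n; M=np.c_[x,y,np.cross(x,y)]
    mouth=pil+n*(L+gap)
    return mouth+n*MB-e*M[:,2],M
def delta(lean,gap,yaw,**k):
    s,M=st(); p,T=target(lean,gap,yaw,**k)
    rv=np.degrees(R.from_matrix(T@M.T).as_rotvec())
    print('shift mm',((p-s['tcp_pos'])*1e3).round(1),'rot deg',rv.round(2)); return p-s['tcp_pos'],rv
E
python3 -c "
from h import *
delta(LEAN,.03,YAW)"
```

```text
t 8.47 p [0.4949 0.0715 0.246 ] th -20.55 down [-0.0278  0.0199 -0.9994] F [-0.29  0.13 -2.61] T [-0.085  0.061  0.018] w 0.0299 q [-0.01  0.21  1.67  0.02  1.29  0.34]
shift mm [ 14.8   9.1 -59.5] rot deg [  0.03 -11.04   3.05]
```

Emit:
carry_out --xyz '[[0.003,0.002,-0.008],[0.004,0.002,-0.012],[0.004,0.003,-0.014],[0.004,0.002,-0.01],[0,0,0],[0,0,0]]' --rot '[[0,-2.5,0.5],[0,-3,1],[0,-3,1],[0,-2.5,0.5],[0,0,0],[0,0,0]]' --grip '[0.01,0.01,0.01,0.01,0.01,0.01]'

```text
time_s: 8.97
tcp_pos: [0.5005, 0.0877, 0.1919]
tcp_rot: [-0.68, 0.052, -0.156, 0.714]
force: [0.2, -0.3, -2.3]
width: 0.0305
```

```bash
python3 -c "
from h import *
delta(LEAN,.03,YAW)
a=grab('scene','s3')[1];b=grab('side','p3')[1];grab('wrist','w5')
cv2.imwrite('pics/z5.png',np.hstack([cv2.resize(a[100:230,240:370],(500,500),interpolation=2)[:, :390],cv2.resize(b[190:320,250:380],(500,500),interpolation=2)[:,:390]]))
"
```

```text
t 8.97 p [0.5005 0.0877 0.1919] th -17.23 down [ 0.1516  0.0261 -0.9881] F [ 0.24 -0.25 -2.31] T [-0.069  0.212  0.016] w 0.0305 q [0.02 0.18 1.87 0.03 0.94 0.3 ]
shift mm [ 9.2 -7.  -5.3] rot deg [-0.05 -0.65 -0.45]
```

View pics/z5.png

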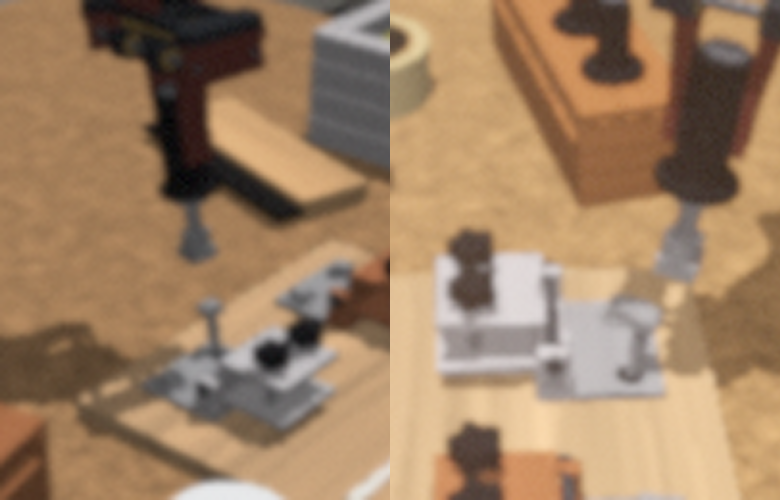

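View pics/w5.png

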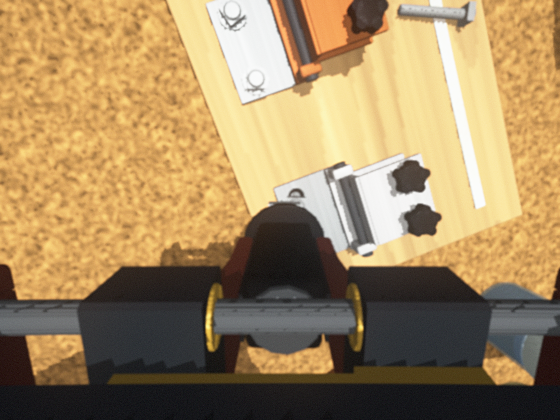

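```bash
cat > ov.py <<'E'
from h import *
import sys
def ov(names,out,c3,half=28,f=14):
    s,M=st(); tcp=s['tcp_pos']; z=M[:,2]; dn=M[:,1]
    ims=[]
    for n in names:
        P,im,D=load(n)
        c=proj(P,[c3])[0].astype(int); x0,y0=c-half
        Z=cv2.resize(im[y0:y0+2*half,x0:x0+2*half],None,fx=f,fy=f,interpolation=2)
        def dot(p,col):
            q=((proj(P,[p])[0]-[x0,y0]+.5)*f).astype(int); cv2.circle(Z,tuple(int(v) for v in q),3,col,-1)
        for h in [.06,.07,MB]: dot(tcp+dn*h+E_OFF*z,(0,0,255))
        B=tcp+dn*MB+E_OFF*z
        for sx in(-1,1):
            for sz in(-1,1): dot(B+M[:,0]*sx*.01225+z*sz*.01225,(255,0,0))
        N=np.array([LEAN[0],LEAN[1],np.sqrt(1-LEAN[0]**2-LEAN[1]**2)])
        for l in [.02,.04,.0545]: dot(PIL+N*l,(0,255,0))
        a=np.radians(YAW); X=np.array([np.cos(a),np.sin(a),0]);X-=N*(X@N);X/=np.linalg.norm(X);Y=np.cross(N,X)
        for sx in(-1,1):
            for sz in(-1,1): dot(PIL+N*.052+X*sx*.0085+Y*sz*.0085,(255,255,0))
        ims.append(Z[:, :])
    o=np.hstack(ims); k=min(1,798/o.shape[1]); cv2.imwrite('pics/%s.png'%out,cv2.resize(o,None,fx=k,fy=k,interpolation=3))
E
python3 -c "
from ov import *
ov(['s3','p3'],'ov3',[.52,.085,.09])"
```

```text
t 9.12 p [0.5026 0.0875 0.1933] th -17.27 down [ 0.1547  0.0261 -0.9876] F [-0.06  0.05 -1.97] T [-0.079  0.221  0.066] w 0.0299 q [0.02 0.18 1.86 0.03 0.94 0.3 ]
```

View pics/ov3.png

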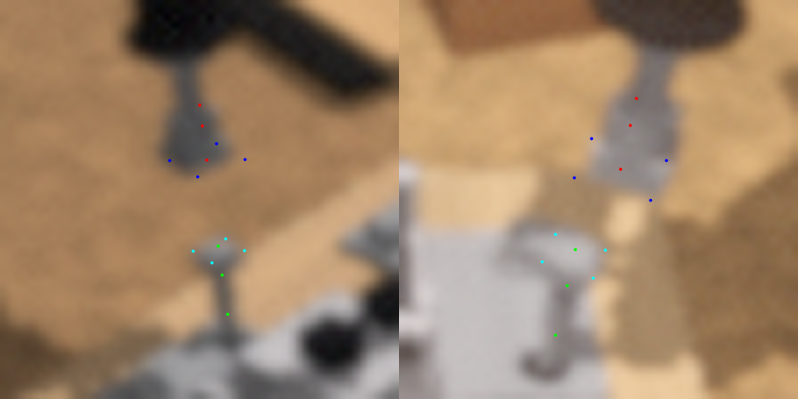

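Emit:
carry_out --xyz '[[0.003,-0.003,-0.003],[0.003,-0.003,-0.003],[0.001,-0.001,0],[0,0,0],[0,0,0],[0,0,0]]' --rot '[[0,-0.3,0],[0,-0.2,-0.4],[0,0,0],[0,0,0],[0,0,0],[0,0,0]]' --grip '[0.01,0.01,0.01,0.01,0.01,0.01]'

```text
time_s: 9.62
tcp_pos: [0.5145, 0.0783, 0.189]
tcp_rot: [-0.679, 0.05, -0.165, 0.714]
force: [-0.3, 0.9, -1.8]
width: 0.03
```

```bash
python3 -c "
from ov import *
delta(LEAN,.03,YAW)
grab('scene','s4');grab('side','p4')
ov(['s4','p4'],'ov4',[.525,.085,.09])"
```

```text
t 9.62 p [0.5145 0.0783 0.189 ] th -17.89 down [ 0.1681  0.0242 -0.9855] F [-0.32  0.87 -1.79] T [-0.134  0.274  0.005] w 0.03 q [0.   0.2  1.86 0.03 0.92 0.29]
shift mm [-4.8  2.4 -2.4] rot deg [-0.04  0.29  0.17]
t 9.72 p [0.5144 0.0784 0.189 ] th -17.88 down [ 0.1681  0.0242 -0.9855] F [-0.61  0.29 -2.83] T [-0.121  0.229  0.005] w 0.0301 q [0.   0.2  1.86 0.03 0.92 0.29]
```

View pics/ov4.png

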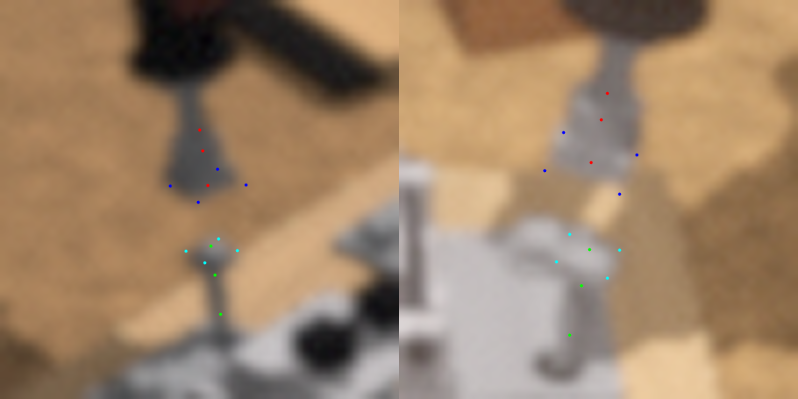

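```bash
python3 -c "
from h import *
v,u=np.mgrid[0:420,0:560]; uv=np.c_[u.ravel(),v.ravel()]
s,M=st(); mouth=s['tcp_pos']+M[:,1]*MB+E_OFF*M[:,2]; print('model mouth',mouth, 'crown',PIL+np.array([LEAN[0],LEAN[1],.986])*L)
for n in ['s4','p4']:
    P,im,D=load(n); X=dep(P,D,uv)
    r=np.hypot(X[:,0]-.529,X[:,1]-.085)
    h=(r<.025)&(X[:,2]>.058)&(X[:,2]<.08); q=X[h]; print(n,'head px',uv[h].mean(0),len(q),'model px',proj(P,[PIL+np.array([LEAN[0],LEAN[1],.986])*.0505]),q.mean(0).round(4),q.min(0).round(4),q.max(0).round(4))
    h=(r<.04)&(X[:,2]>.1)&(X[:,2]<.115); q=X[h]; print('   mouth px',uv[h].mean(0),len(q),q.mean(0).round(4),q.min(0).round(4),q.max(0).round(4),'model z107 px',proj(P,[mouth+(-M[:,1])*(.1075-mouth[2])/.9855]))
"
```

```text
t 9.72 p [0.5144 0.0784 0.189 ] th -17.88 down [ 0.1681  0.0242 -0.9855] F [-0.61  0.29 -2.83] T [-0.121  0.229  0.005] w 0.0301 q [0.   0.2  1.86 0.03 0.92 0.29]
model mouth [0.52935899 0.08196552 0.10382999] crown [0.5291165 0.084892  0.071737 ]
s4 head px [294.66666667 180.06666667] 30 model px [[294.28248374 179.13390214]] [0.5342 0.0818 0.0675] [0.5205 0.0758 0.059 ] [0.5427 0.0902 0.0736]
   mouth px [292.97297297 169.24324324] 37 [0.5337 0.0736 0.1099] [0.5136 0.0634 0.103 ] [0.5459 0.0882 0.115 ] model z107 px [[293.53017959 168.44581078]]
p4 head px [315.56140351 272.45614035] 57 model px [[315.94229974 271.96340902]] [0.5309 0.0882 0.0689] [0.5202 0.0762 0.0594] [0.5414 0.0951 0.0736]
   mouth px [317.01960784 258.05882353] 51 [0.5288 0.0894 0.11  ] [0.5142 0.0758 0.1032] [0.5422 0.0945 0.115 ] model z107 px [[316.78835575 256.9924921 ]]
```

```bash
python3 -c "
from h import *
from scipy.optimize import least_squares
st0=R.from_quat([-0.68,0.052,-0.156,0.714])
P,im,D=grab('wrist','w6'); s,M=st()
v,u=np.mgrid[0:420,0:560]; uv=np.c_[u.ravel(),v.ravel()]
X=dep(P,D,uv); t=(X-s['tcp_pos'])@M
D1=D.ravel()
for lo,hi in [(.018,.033)]:
    m=(t[:,1]>lo)&(t[:,1]<hi)&(abs(t[:,0])<.035)&(abs(t[:,2])<.04)&(D1>0); q=t[m]; print(m.sum(),q.min(0).round(4),q.max(0).round(4),np.median(q[:,1]))
    print(np.histogram(q[:,1],12))
    # top surface rim: per column max z
    cols=uv[m][:,0]; pts=[]
    for c in np.unique(cols):
        k=q[cols==c]; 
        if len(k)>3: pts.append(k[np.argmax(k[:,2])])
    pts=np.array(pts); 
    f=least_squares(lambda p:np.hypot(pts[:,0]-p[0],pts[:,2]-p[1])-.025,[0,0],loss='soft_l1',f_scale=.0005); print('ctr tool x,z',f.x.round(4),'res',np.abs(f.fun).mean())
# handle top
m=(t[:,1]>-.066)&(t[:,1]<-.048)&(abs(t[:,0])<.022)&(abs(t[:,2])<.03)&(D1>0); q=t[m]; print('top',m.sum(),q.min(0).round(4) if len(q) else 0,q.max(0).round(4) if len(q) else 0)
"
```

```text
t 9.77 p [0.5142 0.0785 0.1889] th -17.88 down [ 0.168   0.0243 -0.9855] F [-0.3  -0.46 -2.41] T [-0.058  0.293  0.028] w 0.0301 q [0.   0.2  1.86 0.03 0.92 0.29]
1414 [-0.0248  0.018   0.0018] [0.023  0.0286 0.0235] 0.02250679834276633
(array([ 12,   6,   2,  80, 531, 548, 144,  28,  17,  26,  13,   7]), array([0.01801934, 0.0188998 , 0.01978026, 0.02066072, 0.02154118,
       0.02242164, 0.0233021 , 0.02418256, 0.02506302, 0.02594348,
       0.02682394, 0.0277044 , 0.02858486]))
ctr tool x,z [-0.0008 -0.0016] res 0.00012999034170396262
top 4217 [-0.022  -0.0659 -0.0168] [ 0.022  -0.048   0.0144]
```

Fitting the flange rim in the wrist view gives an in-hand offset of about -1.2 mm. It also puts the flange top 22.5 mm below the TCP, which confirms the grip height. I'll update the model and approach.

```bash
cat >> h.py <<'E'
PIL=np.array([.5385,.0865,.018]); E_OFF=-.0012
E
python3 -c "
from h import *
delta(LEAN,.008,YAW)"
```

```text
t 9.77 p [0.5142 0.0785 0.1889] th -17.88 down [ 0.168   0.0243 -0.9855] F [-0.3  -0.46 -2.41] T [-0.058  0.293  0.028] w 0.0301 q [0.   0.2  1.86 0.03 0.92 0.29]
shift mm [  0.3   5.6 -23.9] rot deg [-0.04  0.29  0.16]
```

Emit:
carry_out --xyz '[[0,0.002,-0.005],[0,0.002,-0.006],[0,0.001,-0.006],[0,0,-0.004],[0,0,0],[0,0,0]]' --rot '[[0,0.3,0.2],[0,0,0],[0,0,0],[0,0,0],[0,0,0],[0,0,0]]' --grip '[0.01,0.01,0.01,0.01,0.01,0.01]'

```text
time_s: 10.27
tcp_pos: [0.5134, 0.0846, 0.1651]
tcp_rot: [-0.679, 0.051, -0.161, 0.714]
force: [-0.2, 0.3, -2.4]
width: 0.0303
```

```bash
python3 -c "
from h import *
delta(LEAN,.008,YAW)"
```

```text
t 10.27 p [0.5134 0.0846 0.1651] th -17.59 down [ 0.161   0.0252 -0.9866] F [-0.24  0.25 -2.39] T [-0.113  0.288 -0.043] w 0.0303 q [0.01 0.23 1.88 0.03 0.87 0.3 ]
shift mm [ 1.2 -0.5 -0.1] rot deg [-0.05 -0.12 -0.11]
```

Emit:
carry_out --xyz '[[0.001,0,0],[0.0005,0,-0.003],[0.0005,0,-0.003],[0.0003,0,-0.002],[0,0,0],[0,0,0]]' --rot '[[0,-0.1,0],[0,0,0],[0,0,0],[0,0,0],[0,0,0],[0,0,0]]' --grip '[0.01,0.01,0.01,0.01,0.01,0.01]'

```text
time_s: 10.77
tcp_pos: [0.5162, 0.0845, 0.1564]
tcp_rot: [-0.679, 0.05, -0.162, 0.714]
force: [-0.7, 0.1, -1.8]
width: 0.03
```

```bash
python3 -c "
from h import *
delta(LEAN,0,YAW)
grab('scene','s5');grab('side','p5')
from ov import *
ov(['s5','p5'],'ov5',[.525,.085,.08])"
```

```text
t 10.77 p [0.5162 0.0845 0.1564] th -17.6 down [ 0.1633  0.0251 -0.9863] F [-0.68  0.07 -1.85] T [-0.089  0.219 -0.02 ] w 0.03 q [0.01 0.25 1.89 0.03 0.84 0.3 ]
shift mm [-0.3 -0.2  0.7] rot deg [-0.05  0.02 -0.11]
t 10.87 p [0.5162 0.0845 0.1565] th -17.6 down [ 0.1634  0.0251 -0.9862] F [ 0.63 -0.78 -2.68] T [-0.066  0.266  0.002] w 0.0301 q [0.01 0.25 1.89 0.03 0.84 0.3 ]
```

View pics/ov5.png

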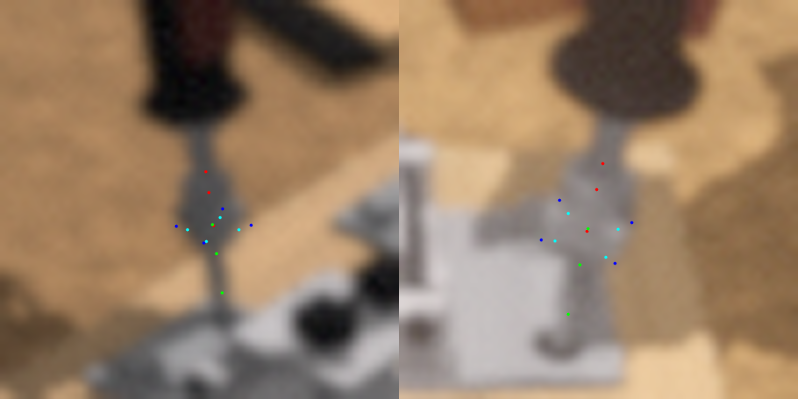

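Emit:
carry_out --xyz '[[0.0002,0,-0.001],[0.0002,0,-0.001],[0,0,0],[0,0,0]]' --rot '[[0,0,0],[0,0,0],[0,0,0],[0,0,0]]' --grip '[0.01,0.01,0.01,0.01]'

```text
time_s: 11.2
tcp_pos: [0.5169, 0.0845, 0.1548]
tcp_rot: [-0.679, 0.05, -0.162, 0.714]
force: [-0.0, -0.4, -2.3]
width: 0.0298
```

```bash
python3 -c "
from h import *
delta(LEAN,0,YAW)"
```

```text
t 11.2 p [0.5169 0.0845 0.1548] th -17.6 down [ 0.1642  0.0251 -0.9861] F [-0.   -0.43 -2.27] T [-0.082  0.258 -0.017] w 0.0298 q [0.01 0.25 1.89 0.03 0.84 0.3 ]
shift mm [-1.1 -0.2  2.4] rot deg [-0.04  0.07 -0.11]
```

Emit:
carry_out --xyz '[[-0.0003,0,-0.001],[0.0,0,-0.001],[0,0,-0.001],[0,0,0]]' --rot '[[0,0,0],[0,0,0],[0,0,0],[0,0,0]]' --grip '[0.01,0.01,0.01,0.01]'

```text
time_s: 11.53
tcp_pos: [0.5168, 0.0843, 0.1519]
tcp_rot: [-0.679, 0.049, -0.162, 0.714]
force: [0.6, 0.1, -4.0]
width: 0.0302
```

```bash
python3 -c "
from h import *
delta(LEAN,0,YAW)"
```

```text
t 11.53 p [0.5168 0.0843 0.1519] th -17.58 down [ 0.1648  0.0246 -0.986 ] F [ 0.62  0.05 -4.04] T [-0.096  0.247  0.036] w 0.0302 q [0.01 0.25 1.89 0.03 0.83 0.3 ]
shift mm [-0.9  0.   5.3] rot deg [-0.01  0.11 -0.12]
```

Emit:
carry_out --xyz '[[0,0,-0.001],[0.0002,0,-0.001],[0.0002,0,-0.001],[0,0,0]]' --rot '[[0,0,0],[0,0,0],[0,0,0],[0,0,0]]' --grip '[0.01,0.01,0.01,0.01]'

```text
time_s: 11.87
tcp_pos: [0.517, 0.0844, 0.1482]
tcp_rot: [-0.679, 0.05, -0.162, 0.714]
force: [0.8, -0.2, -2.1]
width: 0.0301
```

```bash
python3 -c "
from h import *
delta(LEAN,0,YAW)"
```

```text
t 11.87 p [0.517  0.0844 0.1482] th -17.59 down [ 0.1643  0.0249 -0.9861] F [ 0.85 -0.25 -2.07] T [-0.074  0.215  0.088] w 0.0301 q [0.01 0.26 1.9  0.03 0.82 0.3 ]
shift mm [-1.1 -0.1  9. ] rot deg [-0.03  0.08 -0.11]
```

Emit:
carry_out --xyz '[[0.0,0,-0.001],[0.0,0,-0.001],[0,0,0],[0,0,0]]' --rot '[[0,0,0],[0,0,0],[0,0,0],[0,0,0]]' --grip '[0.01,0.01,0.01,0.01]'

```text
time_s: 12.2
tcp_pos: [0.5173, 0.0845, 0.1472]
tcp_rot: [-0.679, 0.049, -0.162, 0.714]
force: [-0.5, -0.0, -1.8]
width: 0.03
```

```bash
python3 -c "
from h import *
delta(LEAN,0,YAW)
grab('scene','s6');grab('side','p6')
from ov import *
ov(['s6','p6'],'ov6',[.525,.085,.07])"
```

```text
t 12.2 p [0.5173 0.0845 0.1472] th -17.59 down [ 0.1651  0.025  -0.986 ] F [-0.49 -0.   -1.77] T [-0.138  0.396  0.004] w 0.03 q [0.01 0.26 1.9  0.03 0.82 0.3 ]
shift mm [-1.4 -0.2  9.9] rot deg [-0.04  0.12 -0.13]
t 12.3 p [0.5174 0.0844 0.1471] th -17.59 down [ 0.1654  0.025  -0.9859] F [-1.45 -0.92  0.5 ] T [-0.126  0.456 -0.003] w 0.0294 q [0.01 0.26 1.9  0.03 0.82 0.3 ]
```

View pics/ov6.png

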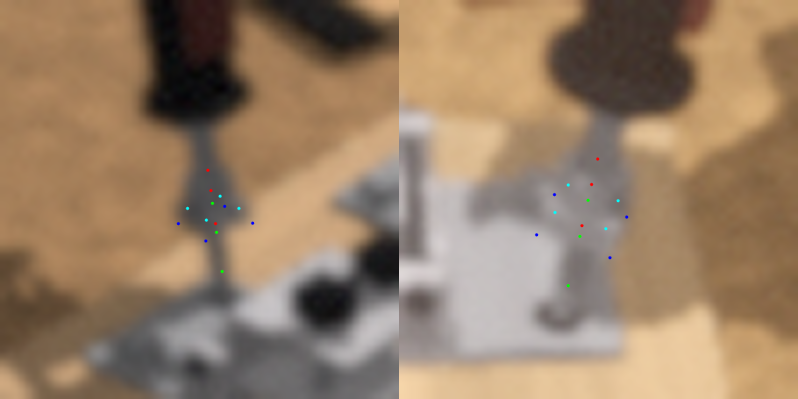

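Emit:
carry_out --xyz '[[0.0,0,-0.0015],[0,0,0],[0,0,0]]' --rot '[[0,0,0],[0,0,0],[0,0,0]]' --grip '[0.01,0.01,0.01]'

```text
time_s: 12.55
tcp_pos: [0.5174, 0.0845, 0.1472]
tcp_rot: [-0.679, 0.049, -0.163, 0.714]
force: [-1.1, -0.0, -2.5]
width: 0.0303
```

```bash
python3 -c "
from h import *
delta(LEAN,-.01,YAW)
print('upright:');delta((0,0),-.01,YAW)"
```

```text
t 12.55 p [0.5174 0.0845 0.1472] th -17.58 down [ 0.1661  0.0249 -0.9858] F [-1.09 -0.04 -2.49] T [-0.137  0.603 -0.008] w 0.0303 q [0.01 0.26 1.9  0.03 0.82 0.29]
shift mm [0.1 0.  0.1] rot deg [-0.03  0.18 -0.14]
upright:
t 12.55 p [0.5174 0.0845 0.1472] th -17.58 down [ 0.1661  0.0249 -0.9858] F [-1.09 -0.04 -2.49] T [-0.137  0.603 -0.008] w 0.0303 q [0.01 0.26 1.9  0.03 0.82 0.29]
shift mm [21.4  3.2  1.8] rot deg [-1.4   9.57 -0.44]
```

Seated: the descent stops with the mouth 10.0 mm below the modelled crown, which is full depth. Next I'll pivot about the pilot hole, checking halfway.

```bash
python3 -c "
from h import *
for f in [.75,.5]: delta((LEAN[0]*f,LEAN[1]*f),-.01,YAW)"
```

```text
t 12.55 p [0.5174 0.0845 0.1472] th -17.58 down [ 0.1661  0.0249 -0.9858] F [-1.09 -0.04 -2.49] T [-0.137  0.603 -0.008] w 0.0303 q [0.01 0.26 1.9  0.03 0.82 0.29]
shift mm [5.4 0.8 0.9] rot deg [-0.36  2.55 -0.27]
t 12.55 p [0.5174 0.0845 0.1472] th -17.58 down [ 0.1661  0.0249 -0.9858] F [-1.09 -0.04 -2.49] T [-0.137  0.603 -0.008] w 0.0303 q [0.01 0.26 1.9  0.03 0.82 0.29]
shift mm [10.7  1.6  1.4] rot deg [-0.7   4.89 -0.37]
```

Emit:
carry_out --xyz '[[0.0018,0.0003,0.0003],[0.0018,0.0003,0.0003],[0.0018,0.0003,0.0002],[0.0018,0.0003,0.0002],[0.0018,0.0003,0.0002],[0.0018,0.0002,0.0001],[0,0,0]]' --rot '[[-0.1,0.8,0],[-0.1,0.8,0],[-0.1,0.8,-0.1],[-0.1,0.8,-0.1],[-0.1,0.8,-0.1],[-0.1,0.8,0],[0,0,0]]' --grip '[0.01,0.01,0.01,0.01,0.01,0.01,0.01]'

```text
time_s: 13.13
tcp_pos: [0.5276, 0.0858, 0.1483]
tcp_rot: [-0.691, 0.084, -0.132, 0.706]
force: [-4.4, -0.6, 4.6]
width: 0.03
```

```bash
python3 -c "
from h import *
for f in [.5,.25,0]: delta((LEAN[0]*f,LEAN[1]*f),-.01,YAW)"
```

```text
t 13.13 p [0.5276 0.0858 0.1483] th -17.64 down [ 0.0697  0.0115 -0.9975] F [-4.42 -0.61  4.59] T [-0.321  0.993 -0.036] w 0.03 q [0.02 0.31 1.8  0.01 0.96 0.33]
shift mm [0.5 0.3 0.3] rot deg [ 0.03 -0.68 -0.04]
t 13.13 p [0.5276 0.0858 0.1483] th -17.64 down [ 0.0697  0.0115 -0.9975] F [-4.42 -0.61  4.59] T [-0.321  0.993 -0.036] w 0.03 q [0.02 0.31 1.8  0.01 0.96 0.33]
shift mm [5.9 1.1 0.6] rot deg [-0.31  1.66 -0.1 ]
t 13.13 p [0.5276 0.0858 0.1483] th -17.64 down [ 0.0697  0.0115 -0.9975] F [-4.42 -0.61  4.59] T [-0.321  0.993 -0.036] w 0.03 q [0.02 0.31 1.8  0.01 0.96 0.33]
shift mm [11.2  1.9  0.7] rot deg [-0.66  4.   -0.11]
```

Emit:
carry_out --xyz '[[0.002,0.0003,0.0003],[0.0019,0.0003,0.0001],[0.0019,0.0003,0.0001],[0.0018,0.0003,0.0001],[0.0018,0.0003,0.0001],[0.0018,0.0003,0],[0,0,0],[0,0,0]]' --rot '[[-0.1,0.4,0],[-0.1,0.6,0],[-0.1,0.7,0],[-0.1,0.8,0],[-0.1,0.8,0],[-0.1,0.7,0],[0,0,0],[0,0,0]]' --grip '[0.01,0.01,0.01,0.01,0.01,0.01,0.01,0.01]'

```text
time_s: 13.8
tcp_pos: [0.54, 0.0872, 0.1487]
tcp_rot: [0.7, -0.111, 0.104, -0.698]
force: [-3.1, -1.6, 3.9]
width: 0.03
```

```bash
python3 -c "
from h import *
for f in [0]: delta((LEAN[0]*f,LEAN[1]*f),-.01,YAW)
grab('scene','s7');grab('side','p7')
LEAN=(0,0)
import ov; ov.LEAN=(0,0)
ov.ov(['s7','p7'],'ov7',[.537,.085,.07])"
```

```text
t 13.8 p [0.54   0.0872 0.1487] th -17.56 down [-0.0101 -0.0016 -0.9999] F [-3.12 -1.6   3.88] T [-0.522  1.046 -0.042] w 0.03 q [ 0.03  0.37  1.7  -0.    1.08  0.34]
shift mm [-1.1  0.5  0.3] rot deg [ 0.09 -0.58 -0.14]
t 13.9 p [0.5399 0.0872 0.1488] th -17.57 down [-0.0094 -0.0015 -1.    ] F [-2.3  -1.32  3.9 ] T [-0.496  0.74   0.029] w 0.0298 q [ 0.03  0.37  1.7  -0.    1.08  0.34]
```

View pics/ov7.png

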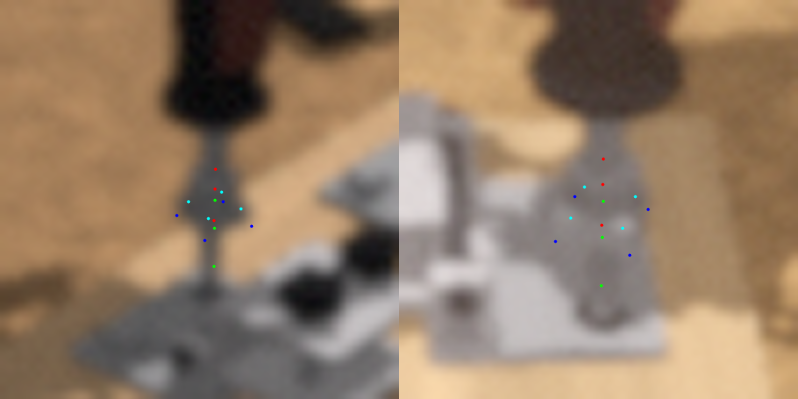

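The screw is upright to within about 0.6° and the mouth is over the pilot hole. I'll level the tool first, then turn clockwise in small steps with checks.

Emit:
carry_out --xyz '[[-0.0003,0.0002,0],[0,0,0],[0,0,0]]' --rot '[[0.1,-0.5,-0.1],[0,0,0],[0,0,0]]' --grip '[0.01,0.01,0.01]'

```text
time_s: 14.15
tcp_pos: [0.5394, 0.0871, 0.1488]
tcp_rot: [-0.699, 0.108, -0.109, 0.699]
force: [-2.9, -1.1, 2.3]
width: 0.03
```

```bash
python3 -c "
from h import *
delta((0,0),-.01,YAW)"
```

```text
t 14.15 p [0.5394 0.0871 0.1488] th -17.67 down [ 0.001 -0.    -1.   ] F [-2.9  -1.06  2.27] T [-0.54   0.706  0.012] w 0.03 q [ 0.03  0.36  1.71 -0.    1.07  0.34]
shift mm [-0.6  0.6  0.2] rot deg [ 0.    0.06 -0.03]
```

Emit:
carry_out --xyz '[[0,0,0],[0,0,0],[0,0,0],[0,0,0],[0,0,0],[0,0,0]]' --rot '[[0,0,-1.5],[0,0,-2.5],[0,0,-2.5],[0,0,-2.5],[0,0,-1.5],[0,0,0]]' --grip '[0.01,0.01,0.01,0.01,0.01,0.01]'

```text
time_s: 14.65
tcp_pos: [0.5387, 0.0865, 0.1487]
tcp_rot: [0.685, -0.174, 0.176, -0.685]
force: [-1.5, -0.9, 2.6]
width: 0.0298
```

```bash
python3 -c "
from h import *
delta((0,0),-.01,-28)"
```

```text
t 14.65 p [0.5387 0.0865 0.1487] th -28.61 down [ 0.0028 -0.0011 -1.    ] F [-1.47 -0.88  2.61] T [-0.47   0.723  0.065] w 0.0298 q [ 0.03  0.36  1.72 -0.    1.06  0.53]
shift mm [0.3 1.  0.3] rot deg [0.06 0.16 0.61]
```

Emit:
carry_out --xyz '[[0.0002,0.0002,0],[0,0.0001,-0.0001],[0,0,-0.0001],[0.0001,0,-0.0001],[0,0,-0.0001],[0,0,0],[0,0,0]]' --rot '[[0,0.1,-2],[0,0,-3],[0,0,-3],[0,0,-3],[0,0,-3],[0,0,-1.5],[0,0,0]]' --grip '[0.01,0.01,0.01,0.01,0.01,0.01,0.01]'

```text
time_s: 15.23
tcp_pos: [0.5391, 0.0865, 0.1485]
tcp_rot: [0.655, -0.266, 0.268, -0.654]
force: [-2.8, -2.3, 2.0]
width: 0.0299
```

```bash
python3 -c "
from h import *
delta((0,0),-.01,-44)"
```

```text
t 15.23 p [0.5391 0.0865 0.1485] th -44.4 down [ 0.0029 -0.0023 -1.    ] F [-2.81 -2.29  1.97] T [-0.462  0.793  0.054] w 0.0299 q [ 0.03  0.36  1.72 -0.    1.06  0.81]
shift mm [0.3 0.9 0.5] rot deg [0.13 0.16 0.4 ]
```

Emit:
carry_out --xyz '[[0.0001,0.0002,0],[0,0,-0.0001],[0,0,-0.0001],[0.0001,0,-0.0001],[0,0,-0.0001],[0,0,-0.0001],[0,0,0],[0,0,0]]' --rot '[[0.1,0.1,-2],[0,0,-3],[0,0,-3],[0,0,-3],[0,0,-3],[0,0,-3],[0,0,-1.5],[0,0,0]]' --grip '[0.01,0.01,0.01,0.01,0.01,0.01,0.01,0.01]'

```text
time_s: 15.9
tcp_pos: [0.5394, 0.0861, 0.1483]
tcp_rot: [0.603, -0.368, 0.37, -0.603]
force: [-2.8, -2.2, 2.2]
width: 0.03
```

```bash
python3 -c "
from h import *
delta((0,0),-.01,-63)"
```

```text
t 15.9 p [0.5394 0.0861 0.1483] th -62.93 down [ 0.0025 -0.0021 -1.    ] F [-2.84 -2.18  2.19] T [-0.408  0.759  0.106] w 0.03 q [ 0.03  0.36  1.72 -0.    1.06  1.13]
shift mm [0.2 1.  0.7] rot deg [ 0.12  0.14 -0.07]
```

Emit:
carry_out --xyz '[[0.0001,0.0003,0],[0,0.0002,-0.0001],[0,0,-0.0001],[0.0001,0,-0.0001],[0,0,-0.0001],[0,0,-0.0001],[0,0,-0.0001],[0,0,0],[0,0,0]]' --rot '[[0.1,0.1,-2],[0,0,-3],[0,0,-3],[0,0,-3],[0,0,-3],[0,0,-3],[0,0,-3],[0,0,-1.5],[0,0,0]]' --grip '[0.01,0.01,0.01,0.01,0.01,0.01,0.01,0.01,0.01]'

```text
time_s: 16.65
tcp_pos: [0.5396, 0.0856, 0.148]
tcp_rot: [0.525, -0.473, 0.475, -0.524]
force: [-2.7, -1.1, 2.9]
width: 0.0299
```

```bash
python3 -c "
from h import *
delta((0,0),-.01,-85)
grab('scene','s8');grab('side','p8');grab('wrist','w8')
import ov; ov.LEAN=(0,0)
ov.ov(['s8','p8'],'ov8',[.537,.085,.07])"
```

```text
t 16.65 p [0.5396 0.0856 0.148 ] th -84.23 down [ 0.0014 -0.0025 -1.    ] F [-2.72 -1.08  2.91] T [-0.437  0.804  0.077] w 0.0299 q [ 0.03  0.36  1.71 -0.    1.06  1.5 ]
shift mm [0.1 1.  1. ] rot deg [ 0.14  0.08 -0.77]
t 16.8 p [0.5396 0.0856 0.148 ] th -84.18 down [ 0.0014 -0.0025 -1.    ] F [-2.9  -2.5   2.33] T [-0.459  0.792  0.108] w 0.0299 q [ 0.03  0.36  1.71 -0.    1.06  1.5 ]
```

View pics/ov8.png

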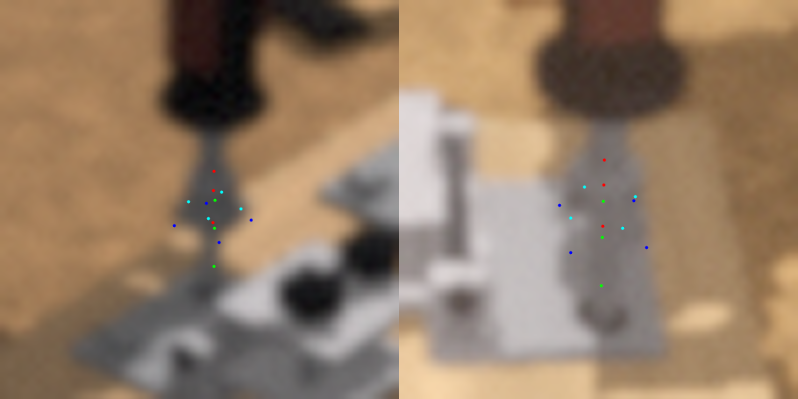

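Turned by about 66°. The TCP dropped 0.8 mm, which matches the feed. I'll nudge +y slightly, relieve 2° within the play, and lift straight off.

Emit:
carry_out --xyz '[[0,0.0008,0],[0,0,0],[0,0,0.001],[0,0,0.002],[0,0,0.002],[0,0,0.002],[0,0,0.002],[0,0,0]]' --rot '[[0.1,0.1,0],[0,0,2],[0,0,0],[0,0,0],[0,0,0],[0,0,0],[0,0,0],[0,0,0]]' --grip '[0.01,0.01,0.01,0.01,0.01,0.01,0.01,0.01]'

```text
time_s: 17.47
tcp_pos: [0.5404, 0.0866, 0.156]
tcp_rot: [-0.534, 0.464, -0.464, 0.534]
force: [-0.1, 0.0, -2.9]
width: 0.0299
```

```bash
python3 -c "
from h import *
delta((0,0),-.01,-82)"
```

```text
t 17.47 p [0.5404 0.0866 0.156 ] th -82.03 down [ 3.e-04 -1.e-04 -1.e+00] F [-0.05  0.01 -2.92] T [-0.047  0.211 -0.024] w 0.0299 q [ 0.03  0.35  1.7  -0.    1.08  1.46]
shift mm [-0.8  0.1 -7. ] rot deg [0.01 0.02 0.03]
```

Emit:
carry_out --xyz '[[0,0,0.002],[0,0,0.003],[0,0,0.005],[0,0,0.01],[0,0,0.02],[0,0,0.02],[-0.01,0,0.02],[-0.025,0,0.01],[-0.03,0,0],[-0.015,0,0],[0,0,0],[0,0,0]]' --rot '[[0,0,0],[0,0,0],[0,0,0],[0,0,0],[0,0,0],[0,0,0],[0,0,0],[0,0,0],[0,0,0],[0,0,0],[0,0,0],[0,0,0]]' --grip '[0.01,0.01,0.01,0.01,0.01,0.01,0.01,0.01,0.01,0.01,0.01,0.01]'

```text
time_s: 18.47
tcp_pos: [0.4622, 0.0887, 0.2598]
tcp_rot: [-0.529, 0.461, -0.467, 0.538]
force: [0.1, -0.2, -2.8]
width: 0.03
```

```bash
cat > chk.py <<'E'
from h import *
import sys
def chk(n):
    st(); P,im,D=grab('wrist',n)
    v,u=np.mgrid[0:420,0:560]; X=dep(P,D,np.c_[u.ravel(),v.ravel()]).reshape(420,560,3); z=X[...,2]
    for nm,lo,hi,c in [('head',.06,.08,(.538,.0865)),('home',.029,.045,(.5403,.0264))]:
        m=((z>lo)&(z<hi)&(np.hypot(X[...,0]-c[0],X[...,1]-c[1])<.02)).astype(np.uint8); m=cv2.morphologyEx(m,cv2.MORPH_OPEN,np.ones((3,3)))
        if m.sum()<50: print(nm,'none',m.sum()); continue
        r=cv2.minAreaRect(np.argwhere(m)[:,::-1].astype(np.float32)); q=X[m>0]; B=plane(P,cv2.boxPoints(r),np.median(q[:,2]))
        print(nm,m.sum(),np.round(r[0]),'ctr',B.mean(0).round(4),'zmax',np.percentile(q[:,2],95).round(4),[(round(np.linalg.norm(B[(k+1)%4]-B[k])*1e3,1),round(float(np.degrees(np.arctan2(*(B[(k+1)%4]-B[k])[1::-1]))),1)) for k in range(2)])
        A=np.c_[q[:,:2]-q[:,:2].mean(0),np.ones(len(q))]; s=np.linalg.lstsq(A,q[:,2],rcond=None)[0]; print(' slopes',s.round(3))
chk(sys.argv[1])
E
python3 chk.py w9
```

```text
t 18.47 p [0.4622 0.0887 0.2598] th -82.1 down [ 0.0146  0.0042 -0.9999] F [ 0.12 -0.21 -2.79] T [-0.014  0.112 -0.   ] w 0.03 q [0.04 0.13 1.74 0.   1.27 1.47]
head 271 [298. 122.] ctr [0.5368 0.0849 0.0704] zmax 0.0722 [(np.float64(16.8), -77.6), (np.float64(16.9), -166.2)]
 slopes [0.026 0.004 0.07 ]
home 224 [348. 127.] ctr [0.5404 0.0259 0.0343] zmax 0.0361 [(np.float64(16.7), -17.5), (np.float64(17.1), -107.4)]
 slopes [ 0.018 -0.018  0.034]
```

View pics/w9.png

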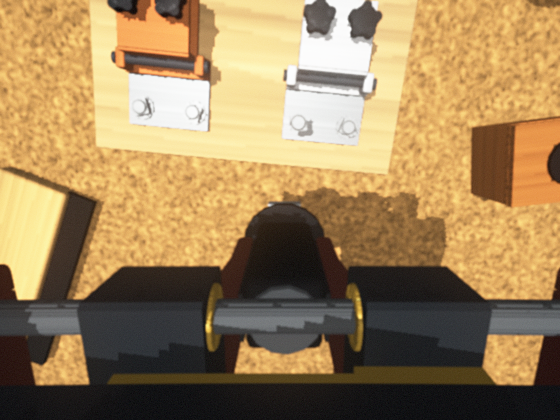

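Head yaw is now -77.6°, so the screw turned about 60°. The residual lean is about 1.5°, and nothing else has moved. Before going back, I'll check that the driver has not slipped in the hand.

```bash
cat > fl.py <<'E'
from h import *
from scipy.optimize import least_squares
import sys
def fl(n,pos,q4):
    P,im,D=load(n); M=R.from_quat(q4).as_matrix()
    v,u=np.mgrid[0:420,0:560]; uv=np.c_[u.ravel(),v.ravel()]
    X=dep(P,D,uv); t=(X-pos)@M
    m=(t[:,1]>.018)&(t[:,1]<.033)&(abs(t[:,0])<.035)&(abs(t[:,2])<.04)&(D.ravel()>0); q=t[m]; cols=uv[m][:,0]
    pts=np.array([q[cols==c][np.argmax(q[cols==c][:,2])] for c in np.unique(cols) if (cols==c).sum()>3])
    f=least_squares(lambda p:np.hypot(pts[:,0]-p[0],pts[:,2]-p[1])-.025,[0,0],loss='soft_l1',f_scale=.0005); print('ctr tool x,z',f.x.round(4),'y',np.median(q[:,1]).round(4))
    A=np.c_[q[:,0],q[:,2],np.ones(len(q))]; print(np.linalg.lstsq(A,q[:,1],rcond=None)[0].round(3))
E
python3 -c "
from fl import *
s=sensors.state(); print(s['tcp_pos'])
fl('w9',np.array([0.4622,0.0887,0.2598]),[-0.529,0.461,-0.467,0.538])
fl('w6',np.array([.5142,.0785,.1889]),[-0.679,0.05,-0.165,0.714])"
```

```text
[0.46241881 0.08876912 0.25973478]
ctr tool x,z [-0.0005 -0.0025] y 0.0228
[-0.002  0.049  0.022]
ctr tool x,z [-0.0008 -0.0016] y 0.0225
[-0.     0.045  0.022]
```

Emit:
carry_out --xyz '[[0.003,-0.005,0.01],[0.007,-0.015,0.01],[0.008,-0.02,0.01],[0.008,-0.02,0.01],[0.008,-0.02,0.01],[0.008,-0.02,0.005],[0.008,-0.02,0.005],[0.008,-0.02,0],[0.008,-0.02,0],[0.008,-0.02,0],[0.004,-0.01,0],[0,0,0]]' --rot '[[0,0,3],[0,0,5],[0,0,6],[0,0,6],[0,0,6],[0,0,6],[0,0,6],[0,0,6],[0,0,6],[0,0,6],[0,0,3],[0,0,0]]' --grip '[0.01,0.01,0.01,0.01,0.01,0.01,0.01,0.01,0.01,0.01,0.01,0.01]'

```text
time_s: 19.52
tcp_pos: [0.5567, -0.1137, 0.3236]
tcp_rot: [-0.691, 0.12, -0.126, 0.701]
force: [0.7, 0.2, -1.4]
width: 0.0296
```

```bash
cat >> h.py <<'E'
def togo(p,th):
    s,M=st(); a=np.radians(th); x=np.array([np.cos(a),np.sin(a),0]); y=np.array([0,0,-1.]); T=np.c_[x,y,np.cross(x,y)]
    print('shift mm',((np.array(p)-s['tcp_pos'])*1e3).round(1),'rot',np.degrees(R.from_matrix(T@M.T).as_rotvec()).round(2))
E
python3 -c "
from h import *
togo([.5775,-.351,.30],26.2)"
```

```text
t 19.52 p [ 0.5567 -0.1137  0.3236] th -20.04 down [ 0.0095  0.0126 -0.9999] F [ 0.66  0.18 -1.39] T [-0.087  0.04  -0.019] w 0.0296 q [-0.33  0.23  1.44  0.02  1.46  0.01]
shift mm [  20.8 -237.3  -23.6] rot [-0.9   0.22 46.24]
```

Emit:
carry_out --xyz '[[0.001,-0.01,0],[0.002,-0.022,0],[0.002,-0.026,0],[0.002,-0.028,0],[0.002,-0.028,0],[0.002,-0.028,0],[0.002,-0.028,0],[0.002,-0.025,0],[0.002,-0.022,0],[0.002,-0.014,0],[0,-0.006,0],[0,0,0]]' --rot '[[-0.3,0,3],[-0.3,0,4],[-0.3,0,5],[0,0,5],[0,0,5],[0,0,5],[0,0,5],[0,0,5],[0,0,5],[0,0,3],[0,0,1],[0,0,0]]' --grip '[0.01,0.01,0.01,0.01,0.01,0.01,0.01,0.01,0.01,0.01,0.01,0.01]'

```text
time_s: 20.52
tcp_pos: [0.5826, -0.3574, 0.3187]
tcp_rot: [-0.685, -0.167, 0.164, 0.69]
force: [-0.4, -0.2, -2.9]
width: 0.03
```

```bash
python3 -c "
from h import *
togo([.5775,-.351,.27],26.2)
grab('wrist','w10')"
```

```text
t 20.52 p [ 0.5826 -0.3574  0.3187] th 27.05 down [ 0.0018  0.0089 -1.    ] F [-0.37 -0.22 -2.94] T [-0.031  0.031 -0.036] w 0.03 q [-0.66  0.42  1.17  0.01  1.55 -1.13]
shift mm [ -5.1   6.4 -48.7] rot [-0.51  0.1  -0.85]
```

View pics/w10.png

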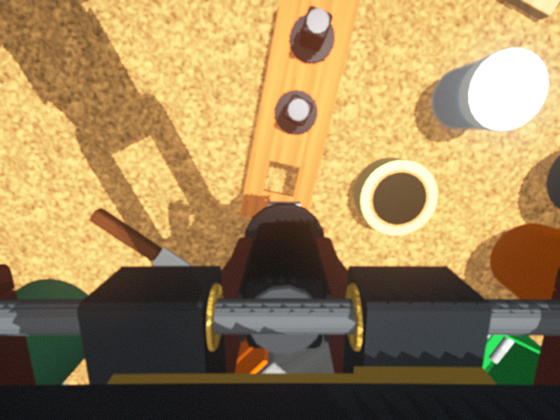

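```bash
python3 -c "
from h import *
P,im,D=load('w10')
v,u=np.mgrid[0:420,0:560]; X=dep(P,D,np.c_[u.ravel(),v.ravel()]).reshape(420,560,3); z=X[...,2]
sub=z[150:210,255:310]
print((sub[::4,::3]*1000).astype(int))
"
```

```text
[[ 79  79  79  80  79  80  79  79  78  80  80  80  79  79  79  80  80  79
   80]
 [ 80  80  79  79  79  79  79  81  79  79  79  79  78  78  79  80  80  79
   79]
 [ 77  80  81  78  80  79  79  80  78  80  80  80  80  78  81  79  80  79
   79]
 [ 80  80  80  80  77   0  -1   0  80  79  79  80  80  79  80  78  80  79
   77]
 [ 79  80  76  81  80   0   0   0  -1   0   0  -1  -2   1   0  79  81  79
   81]
 [ 78  79  78  78  80  -1  -1   0   1   0   0   0  -1   0   0  80  79  80
   81]
 [ 79  81  78  79   0   1   1   0   0  -1   0   1  -1   0   0  79  78  80
   80]
 [ 79  79  79  81   2   0   0  -1   0  -1   0   0   0  -1  74  80  80  80
   80]
 [ 79  79  79  80   0   0   0  -1   0   0  -2   0   0   0  78  79  79  78
   80]
 [ 80  78  78  79   0   1  -1   0   0  -1  -1   1  -1   0  79  79  80  79
   79]
 [ 79  79  80  79  75  -1   0   1  -1  -1   1   0   0   0  80  78  80  80
   80]
 [ 80  79  80  78  80  80  79  80  80  79  77  71  -1  80  80  80  78  80
   79]
 [ 80  78  79  78  80  79  79  79  79  78  78  80  79  80  80  80  78  79
   79]
 [ 78  80  80  81  79 235 235 236 236 236 236 237 237 237 237 236  79  79
   79]
 [ 79  79  80  79  78 292 296 295 295 296 295 295 296 296 293 292  79  80
   79]]
```

```bash
python3 -c "
from h import *
P,im,D=load('w10')
v,u=np.mgrid[0:420,0:560]; X=dep(P,D,np.c_[u.ravel(),v.ravel()]).reshape(420,560,3); z=X[...,2]
m=np.zeros((420,560),np.uint8); m[155:201,258:305]=(z[155:201,258:305]<.074)
m=cv2.morphologyEx(m,cv2.MORPH_OPEN,np.ones((3,3)))
r=cv2.minAreaRect(np.argwhere(m)[:,::-1].astype(np.float32)); B=plane(P,cv2.boxPoints(r),.08)
print(m.sum(),r,B.mean(0),[(np.linalg.norm(B[(k+1)%4]-B[k])*1e3,np.degrees(np.arctan2(*(B[(k+1)%4]-B[k])[1::-1]))) for k in range(2)])
s,M=st(); print('tcp for axis',B.mean(0)[:2], 'e*z',(E_OFF*M[:2,2]))
"
```

```text
894 ((281.57806396484375, 177.8024444580078), (30.3817195892334, 29.683290481567383), 12.094757080078125) [ 0.57730562 -0.3516923   0.08      ] [(np.float64(36.854249867149775), np.float64(104.24592050485813)), (np.float64(37.19279441695415), np.float64(14.942777604951583))]
t 20.57 p [ 0.5826 -0.3566  0.3186] th 27.03 down [ 0.0017  0.0094 -1.    ] F [-0.1  -0.76 -2.32] T [-0.063  0.012  0.028] w 0.0299 q [-0.66  0.42  1.18  0.01  1.55 -1.13]
tcp for axis [ 0.57730562 -0.3516923 ] e*z [ 0.00054534 -0.00106889]
```

Emit:
carry_out --xyz '[[-0.002,0.002,-0.01],[-0.002,0.002,-0.012],[-0.001,0.0015,-0.012],[0,0,-0.005],[0,0,0],[0,0,0]]' --rot '[[-0.5,0.1,-0.8],[0,0,0],[0,0,0],[0,0,0],[0,0,0],[0,0,0]]' --grip '[0.01,0.01,0.01,0.01,0.01,0.01]'

```text
time_s: 21.07
tcp_pos: [0.5797, -0.345, 0.2784]
tcp_rot: [-0.688, -0.158, 0.157, 0.69]
force: [-0.7, -0.8, -3.2]
width: 0.0296
```

```bash
python3 -c "
from h import *
togo([.5772,-.3509,.1085],26.2)"
```

```text
t 21.07 p [ 0.5797 -0.345   0.2784] th 25.8 down [ 6.0e-04  3.4e-03 -1.0e+00] F [-0.7  -0.76 -3.17] T [-0.054 -0.001 -0.08 ] w 0.0296 q [-0.64  0.43  1.26  0.    1.45 -1.09]
shift mm [  -2.5   -5.9 -169.9] rot [-0.2   0.04  0.4 ]
```

Emit:
carry_out --xyz '[[-0.001,-0.003,-0.02],[-0.001,-0.002,-0.03],[0,0,-0.02],[0,0,-0.01],[0,0,0],[0,0,0]]' --rot '[[-0.2,0,0.3],[0,0,0],[0,0,0],[0,0,0],[0,0,0],[0,0,0]]' --grip '[0.01,0.01,0.01,0.01,0.01,0.01]'

```text
time_s: 21.57
tcp_pos: [0.582, -0.3502, 0.2026]
tcp_rot: [0.692, 0.162, -0.157, -0.686]
force: [-0.0, -0.5, -2.5]
width: 0.0296
```

```bash
python3 -c "
from h import *
togo([.5772,-.3509,.1085],26.2)"
```

```text
t 21.57 p [ 0.582  -0.3502  0.2026] th 26.07 down [ 0.0098 -0.0059 -0.9999] F [-0.03 -0.53 -2.51] T [-0.058  0.019 -0.026] w 0.0296 q [-0.64  0.48  1.36  0.    1.29 -1.1 ]
shift mm [ -4.8  -0.7 -94.1] rot [0.34 0.56 0.13]
```

Descending quickly makes the arm drift, so I'll go in smaller, slower steps.

Emit:
carry_out --xyz '[[-0.002,0,0],[-0.002,0,-0.004],[-0.001,0,-0.006],[0,0,-0.005],[0,0,0],[0,0,0]]' --rot '[[0.2,0.3,0],[0.1,0.3,0],[0,0,0],[0,0,0],[0,0,0],[0,0,0]]' --grip '[0.01,0.01,0.01,0.01,0.01,0.01]'

```text
time_s: 22.07
tcp_pos: [0.5795, -0.3522, 0.1922]
tcp_rot: [0.691, 0.161, -0.158, -0.687]
force: [-0.5, -0.2, -3.5]
width: 0.0297
```

```bash
python3 -c "
from h import *
togo([.5772,-.3509,.1085],26.2)"
```

```text
t 22.07 p [ 0.5795 -0.3522  0.1922] th 26.06 down [ 0.0055 -0.0055 -1.    ] F [-0.48 -0.2  -3.5 ] T [-0.008 -0.001 -0.074] w 0.0297 q [-0.65  0.49  1.37 -0.    1.27 -1.1 ]
shift mm [ -2.3   1.3 -83.7] rot [0.32 0.31 0.14]
```

Emit:
carry_out --xyz '[[-0.002,0.001,0],[-0.001,0.001,-0.003],[0,0,-0.005],[0,0,-0.003],[0,0,0],[0,0,0]]' --rot '[[0.3,0.3,0],[0.1,0.2,0],[0,0,0],[0,0,0],[0,0,0],[0,0,0]]' --grip '[0.01,0.01,0.01,0.01,0.01,0.01]'

```text
time_s: 22.57
tcp_pos: [0.5762, -0.35, 0.1803]
tcp_rot: [-0.688, -0.158, 0.161, 0.69]
force: [0.4, 0.8, -2.2]
width: 0.0299
```

```bash
python3 -c "
from h import *
togo([.5772,-.3509,.1085],26.2)
grab('scene','s11');grab('side','p11')
a=load('s11')[1];b=load('p11')[1]
cv2.imwrite('pics/z11.png',np.hstack([cv2.resize(a[160:290,140:270],(390,390),interpolation=2),cv2.resize(b[110:240,235:365],(390,390),interpolation=2)]))"
```

```text
t 22.57 p [ 0.5762 -0.35    0.1803] th 26.05 down [-0.0039  0.0021 -1.    ] F [ 0.36  0.78 -2.18] T [-0.022 -0.02   0.004] w 0.0299 q [-0.65  0.5   1.38 -0.    1.26 -1.1 ]
shift mm [  1.   -0.9 -71.8] rot [-0.12 -0.22  0.15]
```

View pics/z11.png

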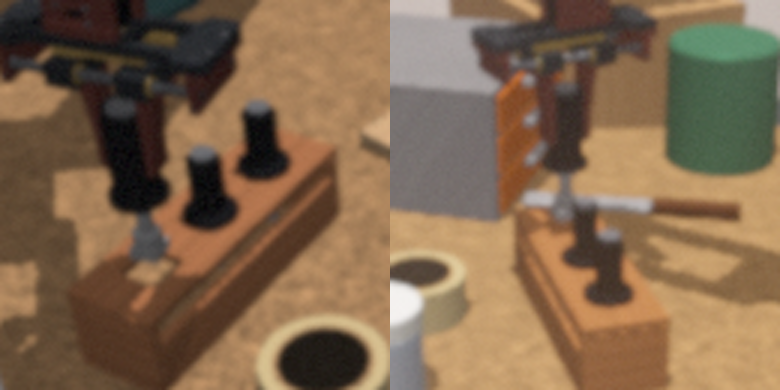

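Emit:
carry_out --xyz '[[0.001,-0.001,-0.002],[0,0,-0.003],[0,0,-0.003],[0,0,-0.003],[0,0,-0.003],[0,0,-0.003],[0,0,0],[0,0,0]]' --rot '[[-0.1,-0.2,0],[0,0,0],[0,0,0],[0,0,0],[0,0,0],[0,0,0],[0,0,0],[0,0,0]]' --grip '[0.01,0.01,0.01,0.01,0.01,0.01,0.01,0.01]'

```text
time_s: 23.33
tcp_pos: [0.5775, -0.3512, 0.1617]
tcp_rot: [0.689, 0.159, -0.159, -0.689]
force: [-1.0, -0.9, -1.4]
width: 0.0297
```

```bash
python3 -c "
from h import *
togo([.5772,-.3509,.1085],26.2)"
```

```text
t 23.33 p [ 0.5775 -0.3512  0.1617] th 26.05 down [ 4.e-04 -1.e-04 -1.e+00] F [-0.97 -0.94 -1.37] T [-0.082  0.068 -0.014] w 0.0297 q [-0.65  0.52  1.4   0.    1.22 -1.1 ]
shift mm [ -0.3   0.3 -53.2] rot [0.01 0.02 0.15]
```

Emit:
carry_out --xyz '[[0,0,-0.003],[0,0,-0.004],[0,0,-0.004],[0,0,-0.004],[0,0,-0.004],[0,0,-0.004],[0,0,-0.004],[0,0,-0.003],[0,0,0],[0,0,0]]' --rot '[[0,0,0],[0,0,0],[0,0,0],[0,0,0],[0,0,0],[0,0,0],[0,0,0],[0,0,0],[0,0,0],[0,0,0]]' --grip '[0.01,0.01,0.01,0.01,0.01,0.01,0.01,0.01,0.01,0.01]'

```text
time_s: 24.17
tcp_pos: [0.5773, -0.3511, 0.1279]
tcp_rot: [-0.689, -0.159, 0.159, 0.689]
force: [-0.8, -0.5, -2.1]
width: 0.0298
```

```bash
python3 -c "
from h import *
togo([.5772,-.3509,.1085],26.2)"
```

```text
t 24.17 p [ 0.5773 -0.3511  0.1279] th 26.05 down [-1.e-04  2.e-04 -1.e+00] F [-0.84 -0.48 -2.1 ] T [ 0.007  0.071 -0.059] w 0.0298 q [-0.65  0.55  1.43  0.    1.16 -1.1 ]
shift mm [ -0.1   0.2 -19.4] rot [-0.01 -0.01  0.15]
```

Emit:
carry_out --xyz '[[0,0,-0.003],[0,0,-0.003],[0,0,-0.002],[0,0,-0.002],[0,0,-0.002],[0,0,-0.002],[0,0,-0.002],[0,0,0],[0,0,0]]' --rot '[[0,0,0],[0,0,0],[0,0,0],[0,0,0],[0,0,0],[0,0,0],[0,0,0],[0,0,0],[0,0,0]]' --grip '[0.01,0.01,0.01,0.01,0.01,0.01,0.01,0.01,0.01]'

```text
time_s: 24.92
tcp_pos: [0.5777, -0.3514, 0.1108]
tcp_rot: [0.689, 0.16, -0.159, -0.689]
force: [0.2, -0.1, -2.3]
width: 0.03
```

```bash
python3 -c "
from h import *
togo([.5772,-.3509,.1085],26.2)"
```

```text
t 24.92 p [ 0.5777 -0.3514  0.1108] th 26.05 down [ 8.e-04 -4.e-04 -1.e+00] F [ 0.21 -0.13 -2.26] T [-0.032  0.013  0.013] w 0.03 q [-0.65  0.57  1.45  0.    1.12 -1.1 ]
shift mm [-0.5  0.5 -2.3] rot [0.03 0.05 0.15]
```

Emit:
carry_out --xyz '[[0,0,-0.001],[0,0,-0.001],[0,0,-0.001],[0,0,0]]' --rot '[[0,0,0],[0,0,0],[0,0,0],[0,0,0]]' --grip '[0.01,0.01,0.01,0.01]'

```text
time_s: 25.25
tcp_pos: [0.578, -0.3516, 0.1087]
tcp_rot: [0.689, 0.16, -0.159, -0.688]
force: [0.3, -0.1, -2.3]
width: 0.0296
```

```bash
python3 -c "
from h import *
togo([.5772,-.3509,.1085],26.2)"
```

```text
t 25.25 p [ 0.578  -0.3516  0.1087] th 26.05 down [ 0.0016 -0.0012 -1.    ] F [ 0.34 -0.1  -2.31] T [-0.034  0.047 -0.04 ] w 0.0296 q [-0.65  0.57  1.45  0.    1.12 -1.1 ]
shift mm [-0.8  0.7 -0.2] rot [0.07 0.09 0.15]
```

Emit:
carry_out --xyz '[[0,0,-0.001],[0,0,-0.0005],[0,0,0]]' --rot '[[0,0,0],[0,0,0],[0,0,0]]' --grip '[0.01,0.01,0.01]'

```text
time_s: 25.5
tcp_pos: [0.5783, -0.3518, 0.1086]
tcp_rot: [0.69, 0.16, -0.159, -0.688]
force: [-0.6, -0.3, -2.2]
width: 0.03
```

```bash
python3 -c "
from h import *
togo([.5772,-.3509,.1085],26.2)"
```

```text
t 25.5 p [ 0.5783 -0.3518  0.1086] th 26.06 down [ 0.0024 -0.0019 -1.    ] F [-0.61 -0.33 -2.22] T [-0.039  0.067  0.012] w 0.03 q [-0.65  0.57  1.45 -0.    1.12 -1.1 ]
shift mm [-1.1  0.9 -0.1] rot [0.11 0.14 0.14]
```

The flange rests on the rack at the same height as when I took the driver. Releasing now.

Emit:
carry_out --xyz '[[0,0,0],[0,0,0],[0,0,0],[0,0,0],[0,0,0],[0,0,0],[0,0,0],[0,0,0]]' --rot '[[0,0,0],[0,0,0],[0,0,0],[0,0,0],[0,0,0],[0,0,0],[0,0,0],[0,0,0]]' --grip '[0.04,0.06,0.085,0.085,0.085,0.085,0.085,0.085]'

```text
time_s: 26.17
tcp_pos: [0.5797, -0.3529, 0.109]
tcp_rot: [0.691, 0.161, -0.158, -0.687]
force: [0.7, -0.6, 0.1]
width: 0.0797
```

```bash
python3 -c "
from h import *
togo([.5772,-.3509,.1085],26.2)"
```

```text
t 26.17 p [ 0.5797 -0.3529  0.109 ] th 26.05 down [ 0.0053 -0.004  -1.    ] F [ 0.67 -0.63  0.06] T [-0.013  0.037  0.009] w 0.0797 q [-0.65  0.57  1.45  0.    1.11 -1.1 ]
shift mm [-2.5  2.  -0.5] rot [0.23 0.31 0.15]
```

Now I'll retract straight up, in small steps at first.

Emit:
carry_out --xyz '[[-0.002,0.001,0.005],[-0.001,0.001,0.01],[0,0,0.015],[0,0,0.02],[0,0,0.02],[0,0,0.03],[0,0,0.03],[0,0,0.03],[0,0,0.02],[0,0,0.01],[0,0,0],[0,0,0]]' --rot '[[0.2,0.3,0],[0,0,0],[0,0,0],[0,0,0],[0,0,0],[0,0,0],[0,0,0],[0,0,0],[0,0,0],[0,0,0],[0,0,0],[0,0,0]]' --grip '[0.085,0.085,0.085,0.085,0.085,0.085,0.085,0.085,0.085,0.085,0.085,0.085]'

```text
time_s: 27.17
tcp_pos: [0.5729, -0.3479, 0.3152]
tcp_rot: [0.689, 0.159, -0.159, -0.689]
force: [-0.2, 0.2, -0.3]
width: 0.0853
```

```bash
python3 -c "
from h import *
st();P,im,D=grab('wrist','w12');grab('scene','s12');grab('side','p12')
a=load('s12')[1];b=load('p12')[1]
cv2.imwrite('pics/z12.png',np.hstack([cv2.resize(a[150:290,140:400],(520,280),interpolation=2),cv2.resize(b[150:350,200:386],(260,280),interpolation=2)]))
v,u=np.mgrid[0:420,0:560]; X=dep(P,D,np.c_[u.ravel(),v.ravel()]).reshape(420,560,3); z=X[...,2]
for lo,hi in [(.155,.175),(.138,.154)]:
    m=((z>lo)&(z<hi)).astype(np.uint8); m[290:]=0
    m=cv2.morphologyEx(m,cv2.MORPH_OPEN,np.ones((3,3)))
    n,l,s,c=cv2.connectedComponentsWithStats(m)
    for i in range(1,n):
        if s[i,4]<150: continue
        r=cv2.minAreaRect(np.argwhere(l==i)[:,::-1].astype(np.float32)); q=X[l==i]; B=plane(P,cv2.boxPoints(r),np.median(q[:,2])); print(np.median(q[:,2]).round(4),B.mean(0).round(4),c[i].round())
"
```

```text
t 27.17 p [ 0.5729 -0.3479  0.3152] th 26.06 down [-2.e-04 -3.e-04 -1.e+00] F [-0.24  0.22 -0.29] T [-0.036 -0.002  0.015] w 0.0853 q [-0.65  0.4   1.22 -0.    1.52 -1.1 ]
0.1652 [ 0.5775 -0.351   0.1652] [288. 203.]
0.1451 [ 0.5365 -0.1989  0.1451] [320.  34.]
0.1452 [ 0.5568 -0.2752  0.1452] [303. 121.]
```

View pics/z12.png

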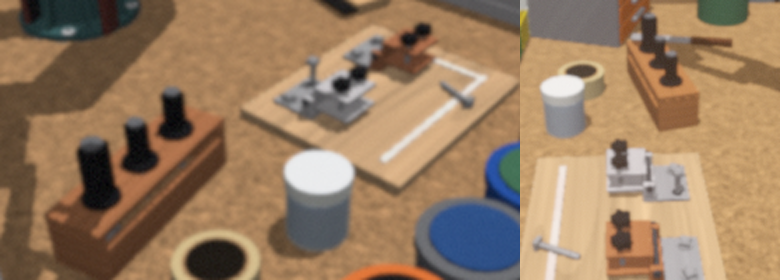

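The driver hangs upright in its hole, with its top at 0.165 and centred at (0.5775, -0.351). The other two drivers have not moved. There is time left, so I'll take one close look at the screw's uprightness.

Emit:
carry_out --xyz '[[-0.002,0.015,0],[-0.005,0.03,0],[-0.005,0.036,0],[-0.005,0.036,0],[-0.005,0.036,-0.005],[-0.005,0.036,-0.015],[-0.005,0.036,-0.02],[-0.005,0.036,-0.02],[-0.005,0.036,-0.02],[-0.005,0.036,-0.015],[-0.005,0.02,-0.01],[0,0,0]]' --rot '[[0,0,0],[0,0,0],[0,0,0],[0,0,0],[0,0,0],[0,0,0],[0,0,0],[0,0,0],[0,0,0],[0,0,0],[0,0,0],[0,0,0]]' --grip '[0.085,0.085,0.085,0.085,0.085,0.085,0.085,0.085,0.085,0.085,0.085,0.085]'

```text
time_s: 28.32
tcp_pos: [0.5003, 0.0218, 0.1907]
tcp_rot: [-0.682, -0.148, 0.167, 0.697]
force: [-1.7, -0.8, -0.1]
width: 0.0852
```

Emit:
carry_out --xyz '[[0,0,0],[0,0,0],[0,0,0]]' --rot '[[0,0,0],[0,0,0],[0,0,0]]' --grip '[0.085,0.085,0.085]'

```text
time_s: 28.57
tcp_pos: [0.497, 0.0234, 0.1888]
tcp_rot: [-0.681, -0.147, 0.17, 0.697]
force: [0.2, 0.0, -0.4]
width: 0.0853
```

```bash
python3 chk.py w13
```

```text
t 28.57 p [0.497  0.0234 0.1888] th 25.96 down [-0.0375  0.0147 -0.9992] F [ 0.2   0.01 -0.4 ] T [-0.054 -0.026  0.006] w 0.0853 q [-0.1   0.27  1.74  0.01  1.17 -0.56]
head 418 [361. 166.] ctr [0.5362 0.0854 0.0705] zmax 0.0722 [(np.float64(16.9), 104.4), (np.float64(18.0), 12.1)]
 slopes [0.089 0.02  0.07 ]
home 295 [329. 217.] ctr [0.54   0.0265 0.0342] zmax 0.0362 [(np.float64(17.7), 72.7), (np.float64(17.4), -18.8)]
 slopes [ 0.036 -0.03   0.034]
```

View pics/w13.png

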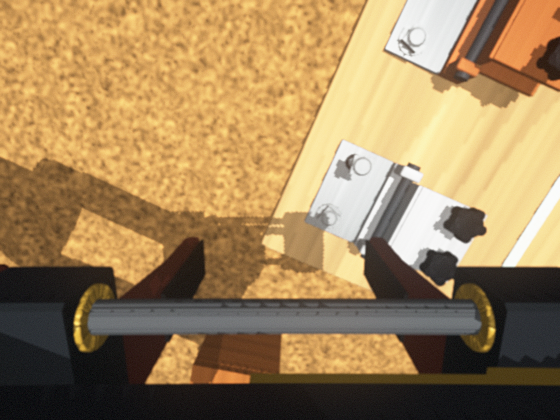

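The new view agrees with the earlier one, with a head-to-home-screw offset of (-3.8, 58.9) mm. The remaining lean depends on the clamp's yaw, so I'll measure that from the edges of the clamp's foot and hinge.

```bash
python3 - <<'E'
from h import *
for n in ['w2','w3','w9','w13']:
    P,im,D=load(n)
    v,u=np.mgrid[0:420,0:560]; uv=np.c_[u.ravel(),v.ravel()]; X=dep(P,D,uv)
    # restrict ROI, rasterise gray at plane z=.024 into top view 0.5mm
    gx=np.arange(.50,.60,.00025); gy=np.arange(-.005,.12,.00025)
    GX,GY=np.meshgrid(gx,gy); W=np.c_[GX.ravel(),GY.ravel(),np.full(GX.size,.024)]
    q=proj(P,W).astype(np.float32).reshape(GX.shape+(2,))
    g=cv2.remap(im,q[...,0],q[...,1],cv2.INTER_LINEAR)
    cv2.imwrite('pics/top_%s.png'%n,g[::-1])
    # saturation: wood vs grey
    s=cv2.cvtColor(g,cv2.COLOR_BGR2HSV)[...,1].astype(float)
    s=cv2.GaussianBlur(s,(5,5),0)
    pts=[]
    for i,y in enumerate(gy):
        if not(.015<y<.095): continue
        r=s[i]; j=np.nonzero((r[:-1]>=45)&(r[1:]<45)&(gx[:-1]>.505)&(gx[:-1]<.53))[0]
        if len(j)==1: pts.append((gx[j[0]],y))
    pts=np.array(pts)
    if len(pts)<20: print(n,len(pts)); continue
    A=np.c_[pts[:,1],np.ones(len(pts))]; w=np.ones(len(pts))>0
    for _ in range(8):
        c=np.linalg.lstsq(A[w],pts[w,0],rcond=None)[0]; w=abs(A@c-pts[:,0])<.0012
    print(n,len(pts),w.sum(),'beta',np.degrees(np.arctan(-c[0])).round(2),'x at y=.026',(c[0]*.026+c[1]).round(4),'x at .0865',(c[0]*.0865+c[1]).round(4))
a=[cv2.imread('pics/top_%s.png'%n) for n in ['w2','w13']]
cv2.imwrite('pics/tops.png',np.hstack(a)[:, :])
E
```

```text
w2 320 320 beta 2.43 x at y=.026 0.5204 x at .0865 0.5178
w3 320 302 beta 2.52 x at y=.026 0.5206 x at .0865 0.5179
w9 320 320 beta 2.66 x at y=.026 0.5206 x at .0865 0.5178
w13 320 320 beta 2.73 x at y=.026 0.5203 x at .0865 0.5174
```

View pics/tops.png

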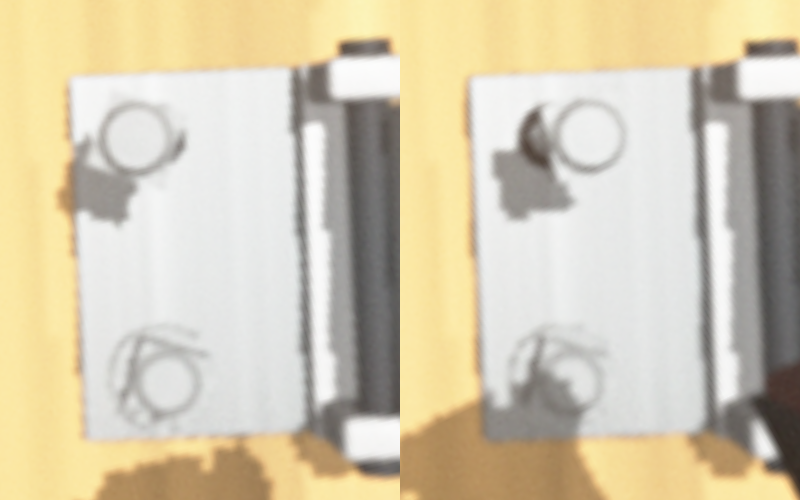

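The clamp yaw is 2.6° in all four views, so the screw stands within about 1.6° of upright, down from about 9° at the start. The tool is clear of everything, so I'm handing the job in.

```bash
python3 -c "
from h import *
print(bot.job_done())"
```

```text
the job is handed in; nothing more can be done
None
```

The lag screw is started and the driver is back in its hole. I handed the job in at about 28.6 s, against the 67 s limit.

- **Seating and righting:** I lowered the large driver along the leaning screw's axis until the descent stopped with the mouth 10 mm below the crown, which is full depth. I then swung the screw up about its pilot hole.
- **Turning:** The tool turned about 66° clockwise. Wrist torque about the screw's axis stayed near 0.1 N m and the TCP sank 0.8 mm, which fits the 5 mm-a-turn feed. The camera shows the head itself turned about 60°, more than the eighth of a turn asked.
- **Driver returned:** It hangs upright in its own hole, with its handle top at 0.165 m and its centre within 1 mm of where it started.
- **Uprightness:** The screw ends about 1.6° off upright by my best measurement, with about 0.5° of uncertainty; it was about 9° at the start. I did not correct this further. Surface slopes from the depth image were too noisy to confirm it: one view gave under 1° relative to the other screw and another about 3°.
- **Everything else:** The two small drivers and the other clamp screw measured within about 1 mm of where they were. The remaining items looked unmoved in the final pictures, but I did not measure them.

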